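Lock the enclosure's hatch with the slot key

ROBOT

A 6-joint arm with a two-finger parallel gripper is mounted at the origin on the work surface. World frame = base frame: x ahead of the robot, y to its left, z up, the work surface at z = 0. Lengths are in mm, angles in degrees, forces in N, time in s.
With the tool pointing down it reaches from about 350 to 850 mm from the base axis. Payload 8.1 kg.
Tool frame: the origin (TCP) lies at the very end of the fingers, on their centre line; the grasp point (between the pads) lies 19 mm behind it; z points along the fingers, y is the direction in which the jaws open and shut (so a half turn about z gives the same grasp; the last joint's range is limited). The gripper opens to 85 mm and grips with 20 to 120 N. Pads are 22 mm wide; open, the fingers measure 114 mm over their backs; the gripper's body (76 mm by 85 mm) begins 54 mm behind the grasp point. The pads swing forward as they close: fully open they stand 13 mm farther back than shut.
Start: joints at [-80.753, 7.471, 85.268, -0, 87.261, -4.893], TCP at [146.602, -581.819, 231.292] pointing down, gripper open.
Joint ranges: [-169.43, 169.43], [-51.17, 129.36], [1.28, 143.12], [-76.62, 256.62], [0, 156.53], [-152.29, 152.29]. Speed limits (degrees/s): [136.94, 136.94, 159.86, 180, 180, 180].

INTERFACE

Orientations are given as [roll, pitch, yaw] about the fixed x, y, z axes, in that order (R = Rz(yaw) Ry(pitch) Rx(roll)).
In Python, from bench import r gives the robot as it stands.
- The arm moves only by the shell command python3 -m jog 'ROWS' [OPENING] [FORCE]. ROWS is JSON, a list of rows, each a list of 6 numbers: the shift along the tool's x, y, z normalised to -1 to 1, where 1 is 0.25 m, then the turn, a rotation vector about the tool's x, y, z normalised to -1 to 1, where 1 is pi rad. In form: [[x, y, z, ax, ay, az], ...]. A call has 1 to 10 rows; each row is the pose to reach, as a shift and turn from the pose commanded when the call began, along the tool's axes at that moment, turning the shorter way round; what a row does not reach only later rows make up. A row lasts 1/10 s, in which the tool goes at most 50 mm and 8.59 degrees, less where a joint would pass 70% of its speed; a pose out of reach is approached as far as the arm can. A call with a number of a shift or a turn outside -1 to 1 is refused whole. A call with a gripper value outside its range is refused whole. OPENING is the opening, from 0 (shut) to 1 (fully open), set as the call begins (- or left out, the last holds). The fingers move at their own pace and stop on an object; FORCE is the grip in N (left out, the last holds). Time passes only in rows, so rows that repeat a pose let the fingers close. It gives the time, the measured TCP pose, the force and the opening at its end, in the units of the state.
- r.sense(): the state, without advancing time (a new reading comes with each control period).
- r.snapshot(name): name is "scene" or "top" or "wrist"; returns a dict with "pixels" (480x640x3 uint8, red, green, blue), "intrinsics" (3x3 intrinsics, pixels), "extrinsics" (4x4, takes a point from camera to world coordinates). Camera axes: x right, y down, z forward; pixel columns grow to the right and rows downward; lengths in mm; the calibration is good to about 2 mm. A picture is of the moment at which its call begins. There is no depth.
- r.hand_in(): hands the job in, once; it reports no verdict.
The state is a dict: "time": time; "joint_pos": joint angles; "qd": joint speeds; "joint_efforts": joint torques, N m; "tool_pos": TCP position; "tcp_rot": TCP orientation; "ft_force": force on the tool from outside, world axes, zero at the start; "wrist_torque": the same for the moment, N m; "finger_gap": finger opening in mm.
Only numpy, scipy, OpenCV 4.12 (cv2) and the standard library are available. Lean on these libraries where they do the work, as an engineer would, in place of code of your own. Each camera call takes 0.05 s, during which the arm holds its last target.

TASK

The hatch on the sloping face of the grey enclosure still has one brass quarter-turn fastener open (its slot lies level; it is the left one as seen when facing the hatch). Take the green slot key out of the rack, fit its blade in that slot and turn the fastener clockwise all the way to its stop, pressing gently and keeping the gripper itself off the enclosure; then gently stand the key back upright, blade down and fully home in a free slot of the rack, and let go. Leave everything else where it is.

Things in the scene. Friction and masses are not known exactly. Their poses are not given: they have to be found in the camera images.
- enclosure: Grey sheet-metal box on a blue tilting stand, fixed. Origin on the table under the middle of its sloping face; x level, from the low front edge to the high rear edge, y level, to the left along the face, z up. The face (260 mm along the slope, 300 wide) slopes 35 degrees: its outward normal is (-0.574, 0, 0.819), up the slope is (0.819, 0, 0.574) in this frame.
- locked_fastener (a point): Centre of the outer surface of the other brass fastener of the aluminium hatch, at y = -60 mm in the enclosure: fixed, already locked (slot up and down the slope), to be left as it is.
- fastener_spot (a point): Nominal centre of the outer surface of the brass fastener to turn (enclosure frame: x -24, y +60, z 154 mm). Head 40 mm across, 10 mm proud of the hatch; a slot 7 mm wide, 8 mm deep, flat-floored, open at both ends, crosses it through its axis. It sits in an oversize hole: its true axis is off this point by up to 8 mm along the slope and 4 mm level; it does not shift in use.
- fastener (a joint): Angle of the fastener to turn about the face's normal, rad, growing clockwise as seen from outside, facing the hatch. At 0 (open) the slot is level (along the enclosure's y); at 1.57 (locked) it points up and down the slope. Starts at 0 to 0.2. Friction about 0.1 N m, stays where left; stops at 0 and 1.57.
- key: Flat slot key, loose, 0.11 kg, upright in the rack at the start. Origin at the centre of the blade's end; z from there up to the handle, x along the blade's width, y through its thickness. Steel blade 22 (x) x 4 (y) mm, z 0 to 38; green handle 26 (x) x 12 (y) mm, z 38 to 108. Same when turned half round about z. In the rack its shoulder rests on the rims, origin 8 mm above the table.
- key_tip (a point): Centre of the end of the key's blade (the key's origin).
- rack: Plywood rack fixed to the table, 76 x 152 mm, 46 mm tall, origin at the centre of its underside. Four slots along its x, at y = -48, -16, +16 and +48 mm, each 7 mm wide, 60 mm long, closed at the ends, floor at 6 mm, rims at 46 mm. The key and two coupons start in the slots at -48, -16 and +16, in any order; the slot at +48 is empty.
- bottle: Bystander: water bottle, 66 mm wide, 150 mm tall, standing. Leave it alone.
- pliers: Bystander: pair of locking pliers lying flat, about 210 mm long. Leave it alone.
- flap_disc: Bystander: flap disc, 115 mm across, lying flat. Leave it alone.
- grinder: Bystander: green and black cordless angle grinder, about 300 mm long, lying down. Leave it alone.
- batten: Bystander: wooden batten 360 x 45 x 18 mm, lying flat. Leave it alone.
- brush: Bystander: hand brush lying flat. Leave it alone.
- coupon_a: Bystander: bare aluminium sheet coupon, 50 x 4 x 55 mm, standing on edge in a rack slot. Leave it alone.
- coupon_b: Bystander: copper sheet coupon, 50 x 4 x 55 mm, standing on edge in a rack slot. Leave it alone.
Mind the look-alikes: they are no part of the job. Of the things shaped like the rack, the plywood one is meant.

How it is judged:
By the outcome, as a careful person would: the job done as asked, in the order asked, and still so for the second after the job is handed in, with the robot touching nothing.
It also fails if it takes over 64 s, if anything falls off the work surface, if the arm or the gripper's body presses on something with over 40 N, if the wrist force passes 120 N, or if a joint passes its speed limit or range.

## Working session

There is one attempt and no reset: what is moved stays moved. The work goes in short steps, Python scripts to look and compute and a shell command to move; the robot and the scene stay as the last step left them, time stands still between calls to the robot, and variables do not carry over. Pictures are saved under pics/ and viewed, and the job is handed in when it is done.

```bash
ls; mkdir -p pics; cat > h.py <<'E'
import numpy as np, cv2
from scipy.spatial.transform import Rotation as R
from bench import r
def snap(n,f):
    s=r.snapshot(n); np.savez('pics/'+f+'.npz',p=s['pixels'],K=s['intrinsics'],T=s['extrinsics'])
    cv2.imwrite('pics/'+f+'.png',cv2.cvtColor(np.asarray(s['pixels']),cv2.COLOR_RGB2BGR)); return s
def load(f):
    d=np.load('pics/'+f+'.npz'); return dict(pixels=d['p'],intrinsics=d['K'],extrinsics=d['T'])
def ray(s,u,v):
    K=np.array(s['intrinsics']);T=np.array(s['extrinsics'])
    d=T[:3,:3]@np.linalg.solve(K,[u,v,1.]); return T[:3,3],d/np.linalg.norm(d)
def onz(s,u,v,z):
    o,d=ray(s,u,v); return o+d*(z-o[2])/d[2]
def onplane(s,u,v,p,n):
    o,d=ray(s,u,v); return o+d*(np.dot(np.array(p)-o,n)/np.dot(d,n))
def proj(s,P):
    K=np.array(s['intrinsics']);T=np.array(s['extrinsics'])
    c=T[:3,:3].T@(np.array(P,float)-T[:3,3]); q=K@c; return q[:2]/q[2]
def tri(rays):
    A=0;b=0
    for o,d in rays:
        M=np.eye(3)-np.outer(d,d);A=A+M;b=b+M@o
    return np.linalg.solve(A,b)
def crop(s,f,u0,v0,u1,v1,k):
    im=cv2.cvtColor(np.asarray(s['pixels']),cv2.COLOR_RGB2BGR)[v0:v1,u0:u1]
    cv2.imwrite('pics/'+f+'.png',cv2.resize(im,None,fx=k,fy=k,interpolation=cv2.INTER_CUBIC))
E
python3 - <<'E'
from h import *
print(r.sense())
for n in ['scene','top','wrist']:
    s=snap(n,n+'0'); print(n,np.round(s['extrinsics'],3).tolist(),np.round(s['intrinsics'],1).tolist())
E
```

```text
pics
{'time': 0.0, 'joint_pos': array([-8.07533325e+01,  7.51459354e+00,  8.53291326e+01, -3.50328514e-03,
        8.72603759e+01, -4.89081568e+00]), 'qd': array([ 0.12776045, -0.04948847,  0.07650213, -0.01041036,  0.0403911 ,
        0.00075935]), 'joint_efforts': array([-1.85049699e-03, -5.69397640e+01, -5.00557995e+01, -3.54219583e-04,
        1.43354145e-02, -2.59149647e-05]), 'tool_pos': array([ 146.48513258, -581.28543702,  230.25118818]), 'tcp_rot': array([-1.79895979e+02, -5.38921569e-03,  1.41376489e+01]), 'ft_force': array([-0.2824038 , -0.15084745, -0.41830842]), 'wrist_torque': array([0.02961079, 0.01928801, 0.01707252]), 'finger_gap': 85.32435127974702}
scene [[0.325, 0.609, -0.723, 1519.291], [0.946, -0.198, 0.258, -345.696], [0.014, -0.768, -0.641, 991.363], [0.0, 0.0, 0.0, 1.0]] [[520.2, 0.0, 319.7], [0.0, 520.2, 244.1], [0.0, 0.0, 1.0]]
top [[0.028, -0.998, 0.061, 459.248], [-0.999, -0.027, 0.021, -9.014], [-0.019, -0.062, -0.998, 1451.792], [0.0, 0.0, 0.0, 1.0]] [[458.6, 0.0, 319.4], [0.0, 458.6, 244.9], [0.0, 0.0, 1.0]]
wrist [[0.243, -0.937, -0.251, 209.828], [-0.97, -0.235, -0.061, -566.14], [-0.002, 0.258, -0.966, 373.26], [0.0, 0.0, 0.0, 1.0]] [[427.1, 0.0, 319.8], [0.0, 427.1, 243.8], [0.0, 0.0, 1.0]]
```

View pics/scene0.png

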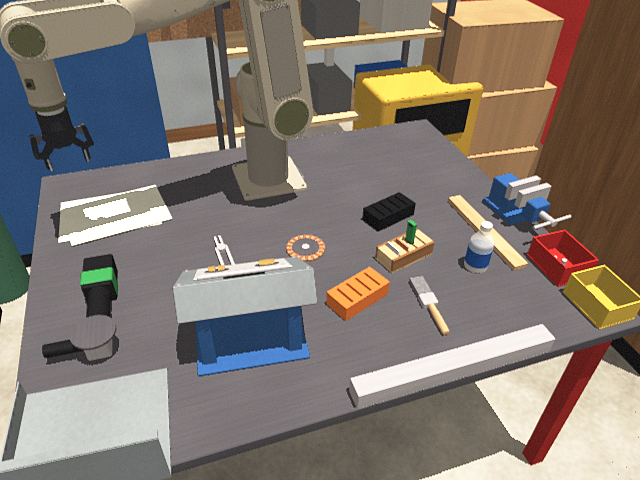

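View pics/top0.png

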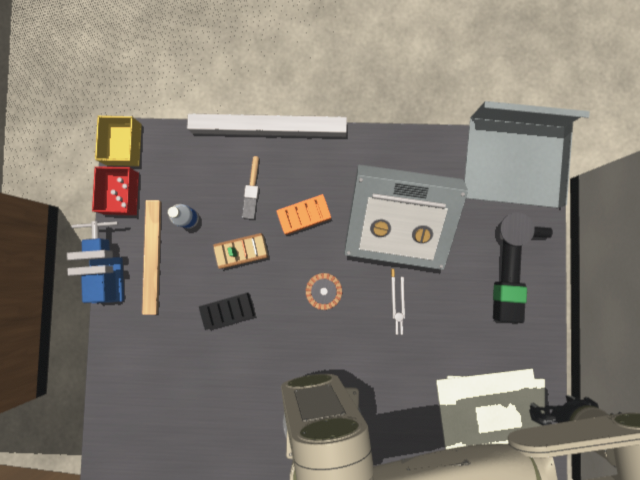

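View pics/wrist0.png

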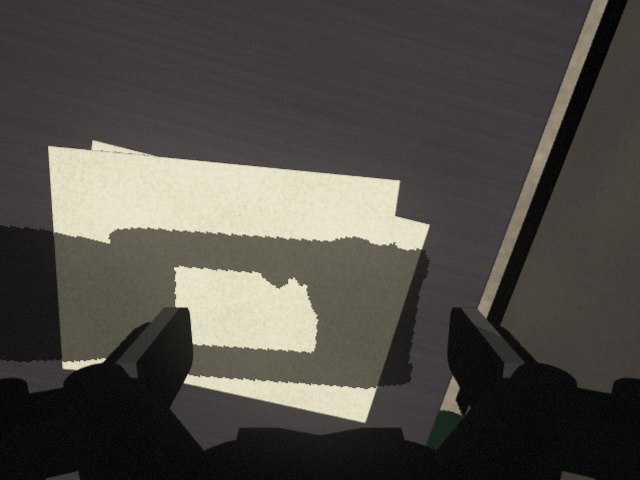

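Candidates for the rack are plywood (241,251), orange (303,215) and black (227,311) in the top view. Green things are the key handle (232,251) and the grinder band (510,293). Fasteners are at (381,228) left and (423,234) right. Next, close crops.

```bash
python3 - <<'E'
from h import *
s=load('top0'); crop(s,'c1',205,225,275,275,11); crop(s,'c2',340,160,475,275,5.9)
s=load('scene0'); crop(s,'c3',360,210,450,280,8)
for n,u,v,z in [('rack',241,251,46),('key',232,251,116),('fl',381,228,154),('fr',423,234,154),('bottle',182,216,0),('flap',323,291,5),('pliers',398,300,10),('orange',303,215,46),('black',227,311,46)]:
    print(n,onz(load('top0'),u,v,z).round())
E
```

```text
rack [520. 261.  46.]
key [517. 274. 116.]
fl [ 592. -155.  154.]
fr [ 578. -274.  154.]
bottle [629. 464.   0.]
flap [403.   6.   5.]
pliers [ 382. -229.   10.]
orange [637.  73.  46.]
black [336. 297.  46.]
```

View pics/c1.png

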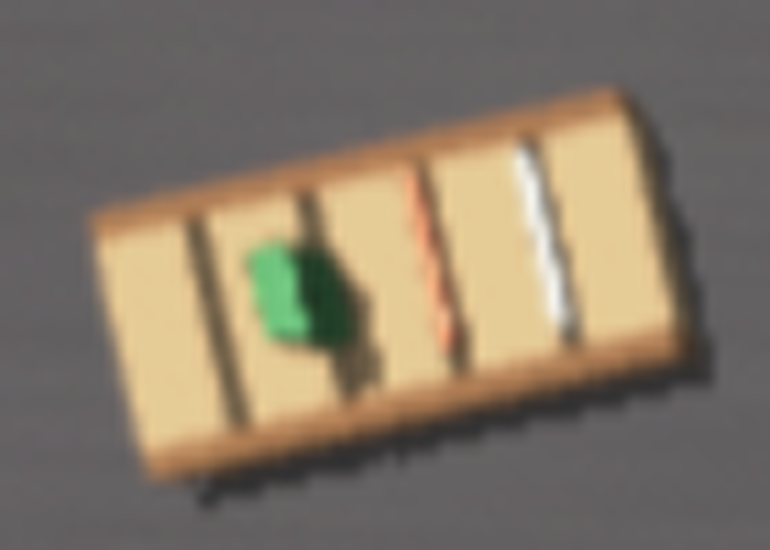

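View pics/c2.png

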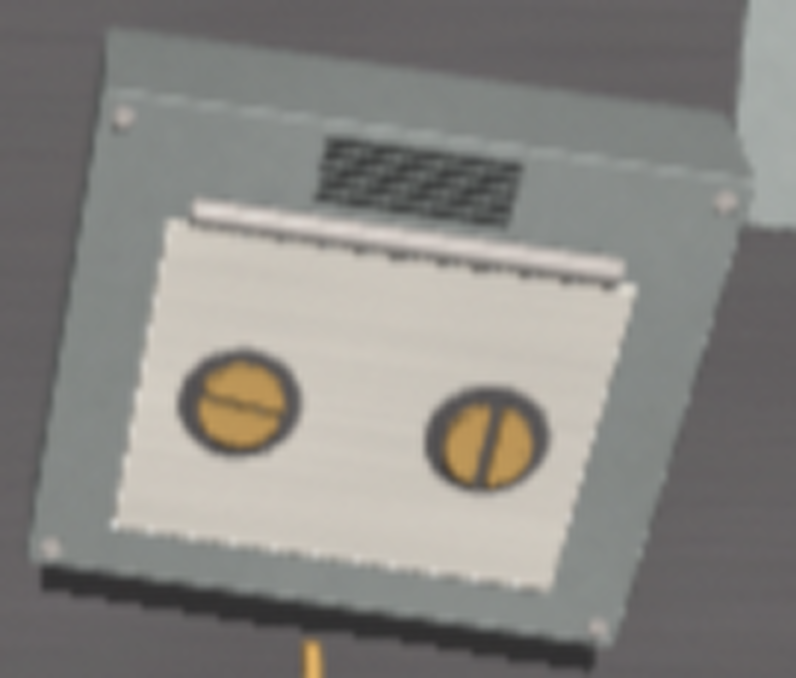

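View pics/c3.png

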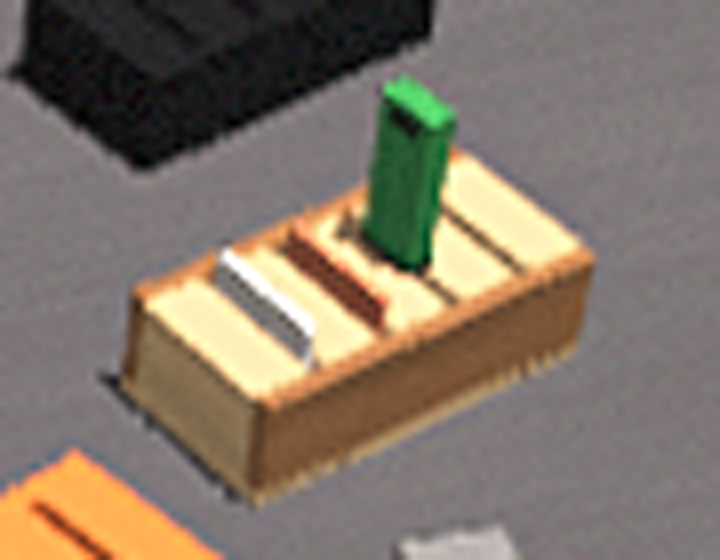

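The plywood rack holds the key in its second slot from the left (the left end slot is empty), with the copper and aluminium coupons to its right. On the hatch the left fastener's slot is near level and the right one is up and down. I'll go via the hatch to look closer.

```bash
python3 -m jog '[[1,-0.48,-0.4,0,0,0],[1,-0.48,-0.4,0,0,0],[1,-0.48,-0.4,0,0,0],[1,-0.48,-0.4,0,0,0],[1,-0.48,-0.4,0,0,0],[1,-0.48,-0.4,0,0,0],[1,-0.48,-0.4,0,0,0]]'; python3 -m jog '[[0.5,-0.48,-0.1,0,0,0],[0.5,-0.48,-0.1,0,0,0],[0.5,-0.48,-0.1,0,0,0],[0.5,-0.48,-0.1,0,0,0],[0.5,-0.48,-0.1,0,0,0]]'
python3 - <<'E'
from h import *
s=snap('wrist','w1'); print(r.sense())
E
```

```text
time: 0.85
tool_pos: [363.7, -401.7, 334.1]
tcp_rot: [179.8, -0.2, 14.5]
ft_force: [-0.6, -0.4, 0.2]
finger_gap: 85.5
time: 1.35
tool_pos: [452.9, -255.3, 356.5]
tcp_rot: [-180.0, -0.0, 14.4]
ft_force: [-0.4, -0.5, 0.4]
finger_gap: 85.1
{'time': 1.4, 'joint_pos': array([-3.52423432e+01, -5.96082249e+00,  8.59342743e+01, -1.63144723e-02,
        1.00033418e+02,  4.04666501e+01]), 'qd': array([-2.51514517,  0.38683918,  0.48648   , -0.63698774, -0.15572888,
       -0.85317223]), 'joint_efforts': array([  1.89540647, -45.83099842, -51.10474706,   0.38313383,
         0.0952023 ,   0.39526546]), 'tool_pos': array([ 451.97271138, -256.76752648,  356.09456419]), 'tcp_rot': array([1.79994799e+02, 1.66802069e-02, 1.42881645e+01]), 'ft_force': array([-0.92176012,  0.2642685 , -0.30185376]), 'wrist_torque': array([-0.01859004,  0.0494669 , -0.03135949]), 'finger_gap': 85.51949034184284}
```

View pics/w1.png

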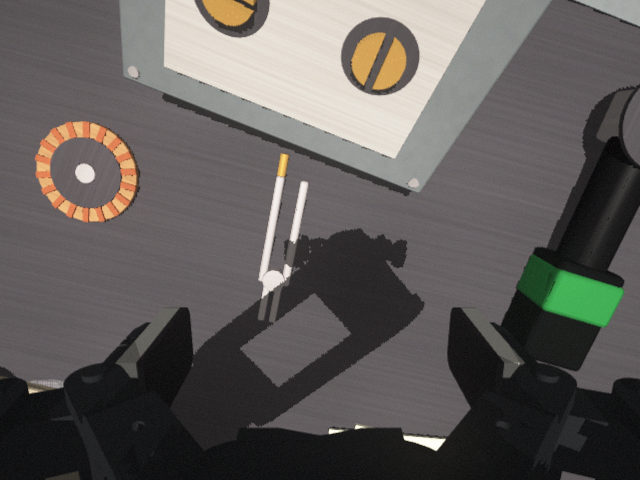

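The hatch is cut off at the top (left fastener at (232,5)), so I'll move about 150 mm further forward.

```bash
python3 -m jog '[[0.6,-0.15,0,0,0,0],[0.6,-0.15,0,0,0,0],[0.6,-0.15,0,0,0,0],[0.6,-0.15,0,0,0,0],[0.6,-0.15,0,0,0,0],[0.6,-0.15,0,0,0,0]]'
python3 - <<'E'
from h import *
s=snap('wrist','w2'); print(r.sense()['qd'],r.sense()['tool_pos'])
E
```

```text
time: 2.0
tool_pos: [586.9, -186.1, 355.9]
tcp_rot: [180.0, 0.1, 14.1]
ft_force: [-0.3, -0.9, -0.1]
finger_gap: 85.4
[-0.05976296 -0.8385438   0.08218816  0.12751032 -0.01177878  0.18486345] [ 586.77479691 -186.17651343  356.46184125]
```

View pics/w2.png

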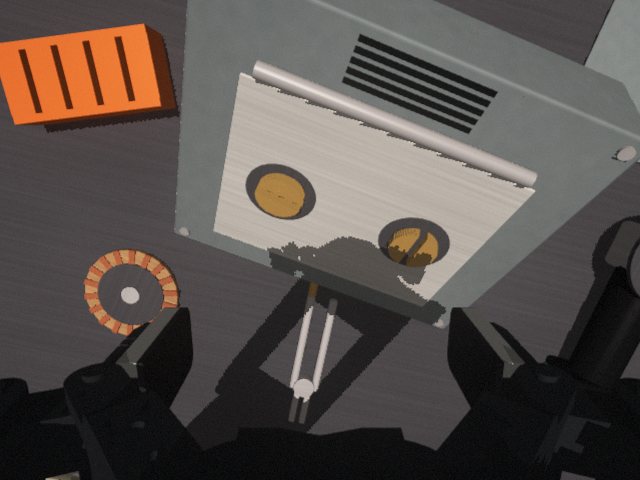

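```bash
python3 - <<'E'
from h import *
s=load('w2'); crop(s,'c4',230,150,330,230,8)
s=load('top0'); crop(s,'c5',362,212,442,252,10)
for f in ['w1','w2','top0']:
    s=load(f); hsv=cv2.cvtColor(s['pixels'],cv2.COLOR_RGB2HSV)
    m=cv2.inRange(hsv,(12,90,60),(28,255,255)); 
    cs,_=cv2.findContours(m,cv2.RETR_EXTERNAL,cv2.CHAIN_APPROX_NONE)
    for c in cs:
        if cv2.contourArea(c)>60: 
            h=cv2.convexHull(c); print(f,cv2.boundingRect(c),cv2.fitEllipse(h) if len(h)>5 else 0,cv2.contourArea(c))
E
```

```text
w1 (89, 208, 10, 14) ((93.10166931152344, 217.8989715576172), (9.362175941467285, 22.07154655456543), 170.1583709716797) 95.5
w1 (73, 206, 10, 15) ((78.80400848388672, 213.10499572753906), (12.252484321594238, 14.368680000305176), 2.6101484298706055) 92.5
w1 (102, 205, 12, 15) ((107.0157699584961, 212.52117919921875), (9.164170265197754, 16.43155288696289), 151.9394989013672) 94.0
w1 (58, 199, 13, 15) ((64.1839828491211, 205.81996154785156), (11.873157501220703, 14.578513145446777), 15.547223091125488) 93.5
w1 (111, 197, 17, 17) ((119.02335357666016, 205.095947265625), (10.765569686889648, 19.208106994628906), 136.05044555664062) 108.5
w1 (46, 190, 15, 13) ((53.03219985961914, 195.57737731933594), (11.752847671508789, 14.155580520629883), 70.88255310058594) 95.0
w1 (118, 188, 18, 14) ((127.13221740722656, 193.63107299804688), (11.524630546569824, 18.525548934936523), 116.17864990234375) 115.5
w1 (38, 177, 15, 11) ((44.57868957519531, 181.2626495361328), (11.186626434326172, 15.024428367614746), 94.746337890625) 95.5
w1 (121, 172, 18, 19) ((129.7620849609375, 179.73268127441406), (16.
[... 4032 characters left out ...]
0340270996094), 19.9146671295166) 143.0
top0 (142, 201, 19, 114) ((150.99044799804688, 259.82818603515625), (17.271934509277344, 161.57464599609375), 2.253652572631836) 1543.5
top0 (277, 195, 53, 39) ((303.2628479003906, 213.54420471191406), (48.400569915771484, 51.91901397705078), 65.1915283203125) 1132.5
top0 (0, 193, 48, 220) ((16.35661506652832, 295.1600646972656), (66.10491943359375, 248.05706787109375), 2.258280038833618) 8344.5
top0 (250, 156, 9, 29) ((253.7783660888672, 170.30181884765625), (6.448458194732666, 34.244300842285156), 7.951070308685303) 130.0
top0 (95, 115, 47, 51) ((117.87399291992188, 141.2349853515625), (51.19980239868164, 65.7674789428711), 171.23252868652344) 2079.0
```

View pics/c4.png

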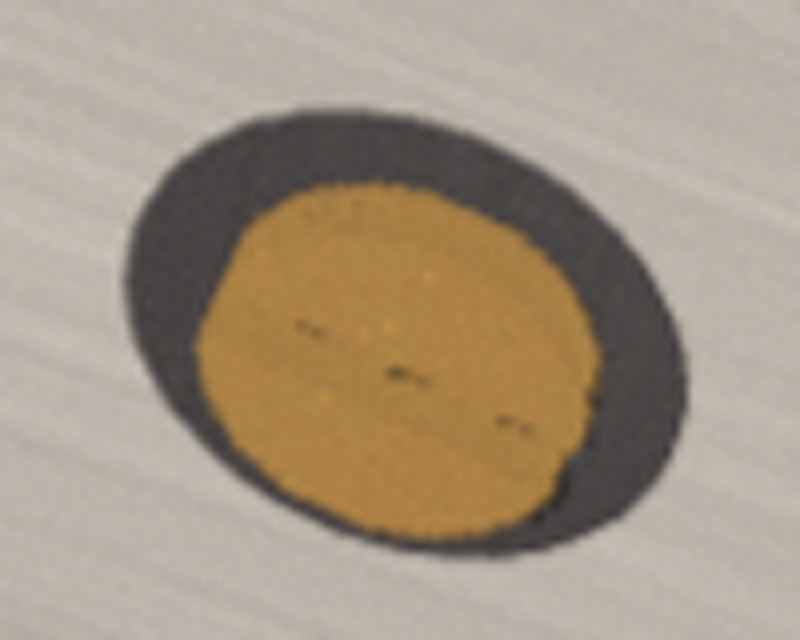

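View pics/c5.png

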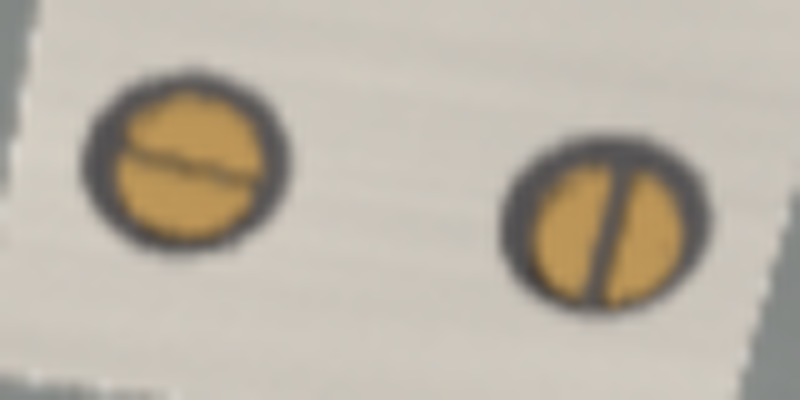

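The slot is barely seen from this oblique angle. I'll work out a tool pose that looks squarely at the face.

```bash
cat >> h.py <<'E'
def Ttool(st=None):
    st=st or r.sense(); T=np.eye(4);T[:3,:3]=R.from_euler('xyz',st['tcp_rot'],degrees=True).as_matrix();T[:3,3]=st['tool_pos'];return T
def row(T0,T1):
    D=np.linalg.inv(T0)@T1; rv=R.from_matrix(D[:3,:3]).as_rotvec()
    return np.round(np.r_[D[:3,3]/250,rv/np.pi],4), np.linalg.norm(D[:3,3]), np.degrees(np.linalg.norm(rv))
E
python3 - <<'E'
from h import *
T0=Ttool(); s=load('w2'); TC=np.linalg.inv(T0)@s['extrinsics']; np.save('TC.npy',TC); print(TC.round(3))
a=np.radians(-8); ex=np.array([np.cos(a),np.sin(a),0]); ey=np.array([-np.sin(a),np.cos(a),0])
n=-.574*ex+np.array([0,0,.819]); up=.819*ex+np.array([0,0,.574])
# check fasteners positions by triangulating
t=load('top0')
PL=tri([ray(s,279.5,194.8),ray(t,380.5,228.3)]); PR=tri([ray(load('w1'),379.5,61.5),ray(t,423,234.3)])
print(PL,PR, np.degrees(np.arctan2(*(PL-PR)[:2]))) 
P=PL; n_tool=-n
# camera pose: z=-n, camera up (-y)= up  , x=-ey
for d in (220,260):
    C=np.eye(4); C[:3,2]=-n; C[:3,1]=-up; C[:3,0]=np.cross(-up,-n); C[:3,3]=P+n*d-ey*20
    T1=C@np.linalg.inv(TC); print(d,C[:3,0],row(T0,T1),T1[:3,3],R.from_matrix(T1[:3,:3]).as_euler('xyz',degrees=True))
E
```

```text
[[-1.00000e-03 -9.66000e-01 -2.59000e-01  6.53500e+01]
 [ 1.00000e+00 -1.00000e-03 -1.00000e-03  5.23000e-01]
 [ 0.00000e+00 -2.59000e-01  9.66000e-01 -1.42329e+02]
 [ 0.00000e+00  0.00000e+00  0.00000e+00  1.00000e+00]]
[ 591.60121091 -152.80728493  153.28943126] [ 574.38194929 -270.70116808  166.65016789] 8.309709377583212
220 [-0.13920608 -0.99050276  0.        ] (array([-0.1974, -0.1412,  0.658 , -0.0535,  0.2745,  0.1142]), np.float64(175.3413617793383), np.float64(54.381073864999216)) [ 530.30341961 -163.98811555  191.9527178 ] [179.89878327 -50.04182658  -7.89343326]
260 [-0.13920608 -0.99050276  0.        ] (array([-0.2826, -0.1756,  0.527 , -0.0535,  0.2745,  0.1142]), np.float64(155.80778533292005), np.float64(54.381073864999216)) [ 507.56686475 -160.79270116  224.7127178 ] [179.89878327 -50.04182658  -7.89343326]
```

```bash
python3 -m jog '[[-0.28,-0.175,0.52,-0.054,0.275,0.114],[-0.28,-0.175,0.52,-0.054,0.275,0.114],[-0.28,-0.175,0.52,-0.054,0.275,0.114],[-0.28,-0.175,0.52,-0.054,0.275,0.114],[-0.28,-0.175,0.52,-0.054,0.275,0.114],[-0.28,-0.175,0.52,-0.054,0.275,0.114],[-0.28,-0.175,0.52,-0.054,0.275,0.114],[-0.28,-0.175,0.52,-0.054,0.275,0.114]]'
python3 - <<'E'
from h import *
s=snap('wrist','w3'); print(r.sense()['joint_pos'],r.sense()['qd'],r.sense()['tool_pos'])
E
```

```text
time: 2.85
tool_pos: [513.7, -164.0, 234.0]
tcp_rot: [179.9, -49.9, -8.0]
ft_force: [3.3, -1.4, 2.4]
finger_gap: 85.3
[-38.71204454 -51.15832921 143.07792495  32.16221735  47.03537411
  46.04520103] [ 1.41132227 -1.28397041 -0.03060656 -6.03252424  4.82218356  1.54662422] [ 514.52226767 -164.65818228  235.29827113]
```

View pics/w3.png

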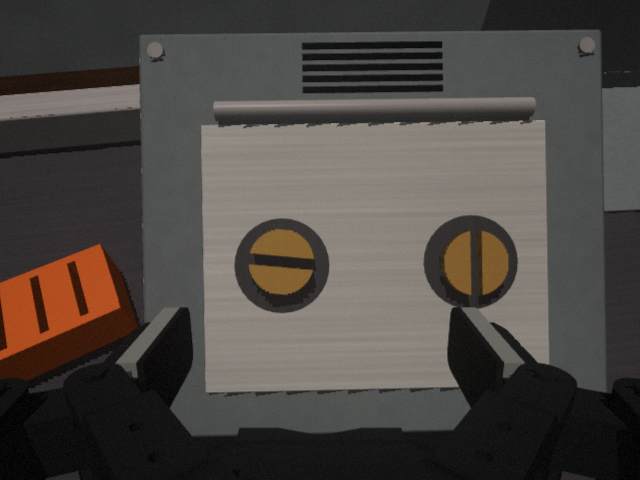

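Square view: left head is near (281,262) with its slot tilted a few degrees clockwise; the right head is near (476,262) with its slot vertical. Now measuring.

```bash
python3 - <<'E'
from h import *
s=load('w3'); crop(s,'c6',225,205,335,320,5)
px=s['pixels']; hsv=cv2.cvtColor(px,cv2.COLOR_RGB2HSV)
for y in (245,262,285,290,295,300,305): print(y,[tuple(int(c) for c in hsv[y,x]) for x in (260,281,300)])
for vmin in (60,100,120):
  m=cv2.inRange(hsv,(12,90,vmin),(28,255,255)); m[330:]=0;m[:205]=0;m[:,:220]=0
  for a,b in ((220,340),(420,540)):
    mm=m.copy();mm[:,:a]=0;mm[:,b:]=0
    h=cv2.convexHull(cv2.findNonZero(mm)); print(vmin,cv2.fitEllipse(h))
# slot: dark pixels inside the head
for a,b,c0 in ((220,340,(281,262)),(420,540,(475,262))):
    g=hsv[:,:,2]; yy,xx=np.mgrid[:480,:640]; d=np.hypot(xx-c0[0],yy-c0[1])<28
    w=d&(g<85); pts=np.c_[xx[w],yy[w]].astype(np.float32)
    print(len(pts),cv2.fitLine(pts,cv2.DIST_HUBER,0,.01,.01).ravel(),cv2.minAreaRect(pts))
E
```

```text
245 [(17, 159, 133), (17, 164, 134), (17, 165, 131)]
262 [(12, 35, 36), (10, 44, 35), (174, 40, 32)]
285 [(17, 151, 127), (18, 161, 133), (17, 160, 129)]
290 [(168, 40, 32), (17, 158, 132), (8, 66, 31)]
295 [(0, 19, 54), (24, 41, 31), (170, 23, 33)]
300 [(20, 14, 55), (24, 34, 37), (173, 30, 34)]
305 [(10, 28, 55), (18, 34, 37), (6, 24, 53)]
60 ((280.81622314453125, 261.42291259765625), (65.9439468383789, 66.77788543701172), 5.773327827453613)
60 ((475.07928466796875, 262.32025146484375), (65.6427230834961, 68.25016021728516), 92.63040161132812)
100 ((280.810302734375, 261.2444763183594), (65.0238037109375, 65.36821746826172), 18.439489364624023)
100 ((475.9110107421875, 262.2983703613281), (64.40869140625, 64.66878509521484), 50.414939880371094)
120 ((280.74749755859375, 261.43829345703125), (64.181884765625, 64.333984375), 63.70533752441406)
120 ((476.0436706542969, 262.4573059082031), (63.280677795410156, 63.63359832763672), 76.46365356445312)
591 [9.9584955e-01 9.1014810e-02 2.8096786e+02 2.6108130e+02] ((281.04095458984375, 261.0491638183594), (54.9552001953125, 10.773755073547363), 5.19442892074585)
612 [1.6103539e-03 9.9999869e-01 4.7601108e+02 2.6198849e+02] ((475.95196533203125, 262.00091552734375), (54.22074508666992, 11.132556915283203), 88.8982925415039)
```

View pics/c6.png

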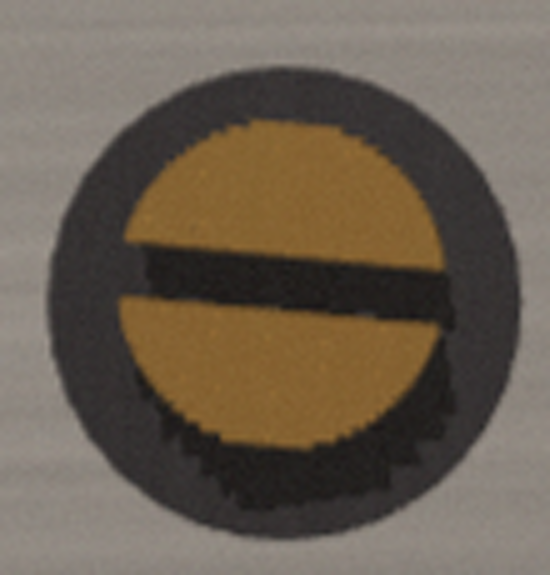

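```bash
python3 - <<'E'
from h import *
t=load('top0');w2=load('w2');w3=load('w3')
def dist(P,o,d): v=P-o; return np.linalg.norm(v-d*(v@d))
for nm,rs in {'L':[ray(w3,280.8,261.4),ray(t,380.5,228.3)],'L3':[ray(w3,280.8,261.4),ray(w2,279.5,194.8)],'R':[ray(w3,476,262.4),ray(t,423.3,234.3)],'R3':[ray(w3,476,262.4),ray(load('w1'),379.5,61.5)]}.items():
    P=tri(rs);print(nm,P.round(1),[round(dist(P,*q),1) for q in rs])
o=w3['extrinsics']; print('cam axis',o[:3,2],'x',o[:3,0],'pos',o[:3,3])
# by size
for u,v,w in ((280.8,261.4,65.),(476,262.4,64.5)):
    d=427.1*40/w; q=np.linalg.solve(w3['intrinsics'],[u,v,1])*d; print(o[:3,:3]@q+o[:3,3],d)
# yaw: screws at corners top (154,50),(587,45.5): level line
for n_ in [0]:
    A=ray(w3,154.5,50)[1];
    B=ray(w3,587,45.5)[1]; nn=np.cross(A,B); e=np.cross(nn,[0,0,1.]);e/=np.linalg.norm(e); print('level dir from corner screws',e, np.degrees(np.arctan2(-e[0],e[1])))
A=ray(w3,280.8,261.4)[1];B=ray(w3,476,262.4)[1];
# hatch bottom edge pts, top edge of face
for p,q in (((141,36.5),(600,30)),((216,108),(534,103))):
    nn=np.cross(ray(w3,*p)[1],ray(w3,*q)[1]);e=np.cross(nn,[0,0,1.]);e/=np.linalg.norm(e);print(e,np.degrees(np.arctan2(-e[0],e[1])))
E
```

```text
L [ 590.3 -152.7  155.7] [np.float64(1.2), np.float64(1.2)]
L3 [ 592.2 -151.4  152.1] [np.float64(0.0), np.float64(0.0)]
R [ 578.2 -276.1  144.4] [np.float64(1.0), np.float64(1.0)]
R3 [ 575.4 -271.5  150.9] [np.float64(0.5), np.float64(0.5)]
cam axis [ 0.56629421 -0.08182385 -0.82013153] x [-1.41783126e-01 -9.89897370e-01  8.61147164e-04] pos [ 447.43622993 -154.96175812  375.89144   ]
[ 590.90238297 -151.48175588  154.13254136] 262.83076923076925
[ 574.34891367 -271.20507455  152.16290807] 264.86821705426354
level dir from corner screws [ 0.12185883  0.99254744 -0.        ] -6.9993930755791345
[ 0.11418871  0.99345908 -0.        ] -6.5568331122645285
[ 0.11615045  0.99323163 -0.        ] -6.669985664031308
```

Left head's outer centre is about (591,-152,154), enclosure yaw about -6.7°, slot about 6° clockwise (0.10 rad). Heights agree with the 154 mm given. Now to the rack, upright and high.

```bash
cat > tgt.py <<'E'
import sys; from h import *
# x y z roll pitch yaw
v=[float(a) for a in sys.argv[1:7]]
T=np.eye(4);T[:3,:3]=R.from_euler('xyz',v[3:],degrees=True).as_matrix();T[:3,3]=v[:3]; print(row(Ttool(),T))
E
python3 tgt.py 550 -20 330 180 0 13
python3 - <<'E'
from h import *
t=load('top0')
a=onz(t,222.7,244.5,46);b=onz(t,226.8,263.6,46); print(a,b,np.linalg.norm(a-b),np.degrees(np.arctan2(*(a-b)[1::-1])))
print(onz(t,231,252,116))
E
```

```text
(array([ 0.328 , -0.5928, -0.1986,  0.0514, -0.2749, -0.11  ]), np.float64(176.50234174538025), np.float64(54.08375815058567))
[538.93866573 318.37203282  46.        ] [480.44664206 303.30759101  46.        ] 60.40078012856118 14.44248741241517
[513.63761363 276.78321696 116.        ]
```

```bash
python3 -m jog '[[0.33,-0.59,-0.2,0.051,-0.275,-0.11],[0.33,-0.59,-0.2,0.051,-0.275,-0.11],[0.33,-0.59,-0.2,0.051,-0.275,-0.11],[0.33,-0.59,-0.2,0.051,-0.275,-0.11],[0.33,-0.59,-0.2,0.051,-0.275,-0.11],[0.33,-0.59,-0.2,0.051,-0.275,-0.11],[0.33,-0.59,-0.2,0.051,-0.275,-0.11],[0.33,-0.59,-0.2,0.051,-0.275,-0.11]]'; python3 tgt.py 490 230 270 180 0 14.4; python3 tgt.py 490 278 250 180 0 14.4
```

```text
time: 3.7
tool_pos: [549.1, -18.5, 327.6]
tcp_rot: [-180.0, 0.6, 13.3]
ft_force: [-0.1, -0.6, 0.3]
finger_gap: 85.1
(array([ 1.6000e-03, -1.0215e+00,  2.3100e-01, -2.0000e-04,  3.4000e-03,
       -6.0000e-03]), np.float64(261.8166864436439), np.float64(1.2361824894413072))
(array([ 4.6600e-02, -1.2082e+00,  3.1070e-01, -2.0000e-04,  3.4000e-03,
       -6.0000e-03]), np.float64(312.1055711196372), np.float64(1.2361824894413072))
```

```bash
python3 -m jog '[[0.03,-1,0.2,0,0.0034,-0.006],[0.03,-1,0.2,0,0.0034,-0.006],[0.03,-1,0.2,0,0.0034,-0.006],[0.03,-1,0.2,0,0.0034,-0.006],[0.03,-1,0.2,0,0.0034,-0.006],[0.03,-1,0.2,0,0.0034,-0.006],[0.03,-1,0.2,0,0.0034,-0.006]]'; python3 -m jog '[[0,-0.2,0.1,0,0,0],[0,-0.2,0.1,0,0,0],[0,-0.2,0.1,0,0,0]]'
python3 - <<'E'
from h import *
s=snap('wrist','w4'); print(r.sense()['joint_pos'],r.sense()['tool_pos'],r.sense()['tcp_rot'])
E
```

```text
time: 4.4
tool_pos: [497.2, 227.6, 279.2]
tcp_rot: [-180.0, -0.3, 14.5]
ft_force: [0.7, 0.0, 0.3]
finger_gap: 85.9
time: 4.7
tool_pos: [485.7, 274.7, 253.5]
tcp_rot: [-180.0, -0.2, 14.4]
ft_force: [-0.1, -0.3, 0.7]
finger_gap: 85.2
[ 2.41950693e+01  2.66723732e-01  9.04078759e+01 -4.04178947e-02
  8.90624232e+01  9.98109592e+01] [486.306239   274.35309184 254.28863111] [-179.9950134    -0.26601766   14.38466712]
```

View pics/w4.png

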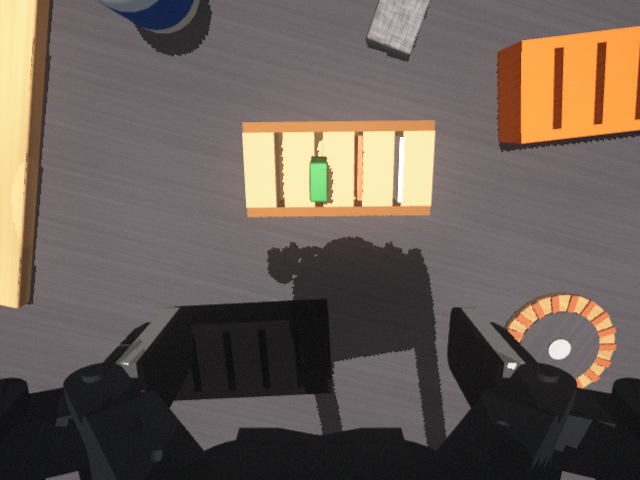

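The plywood rack is centred near (340,170). The key's top is at (318,181), the empty slot at x≈279, the copper coupon at 360 and the aluminium one at 401. Measuring.

```bash
python3 - <<'E'
from h import *
s=load('w4'); crop(s,'c7',235,110,445,225,3.8)
hsv=cv2.cvtColor(s['pixels'],cv2.COLOR_RGB2HSV)
m=cv2.inRange(hsv,(45,120,60),(85,255,255)); m[240:]=0
cs,_=cv2.findContours(m,cv2.RETR_EXTERNAL,cv2.CHAIN_APPROX_NONE); c=max(cs,key=cv2.contourArea)
print(cv2.minAreaRect(c),cv2.boundingRect(c))
for y in (150,155,158,160,165,180,195,200): print(y,[int(v) for v in s['pixels'][y,306:332,1]])
E
```

```text
((322.0, 201.0), (0.0, 0.0), 0.0) (322, 201, 1, 1)
150 [239, 238, 240, 239, 239, 240, 239, 240, 161, 109, 114, 165, 178, 229, 238, 238, 223, 233, 239, 237, 240, 238, 239, 239, 239, 239]
155 [239, 240, 240, 239, 239, 239, 204, 231, 181, 120, 109, 111, 220, 235, 235, 235, 219, 233, 239, 239, 239, 239, 239, 239, 239, 238]
158 [238, 238, 239, 238, 220, 140, 102, 103, 103, 98, 104, 102, 103, 99, 98, 101, 101, 103, 99, 95, 101, 223, 239, 238, 239, 238]
160 [239, 239, 238, 238, 196, 123, 103, 107, 102, 103, 101, 103, 103, 102, 104, 103, 103, 103, 101, 98, 153, 230, 239, 238, 239, 239]
165 [238, 239, 239, 194, 201, 228, 231, 231, 232, 233, 231, 232, 231, 232, 233, 233, 232, 231, 232, 226, 194, 126, 163, 181, 230, 239]
180 [238, 239, 238, 169, 184, 226, 230, 229, 229, 229, 229, 229, 229, 229, 229, 227, 227, 227, 226, 221, 188, 112, 108, 114, 115, 113]
195 [238, 239, 238, 199, 180, 210, 222, 224, 226, 222, 221, 223, 224, 220, 221, 220, 218, 218, 218, 214, 189, 128, 110, 112, 113, 115]
200 [238, 238, 238, 230, 189, 198, 207, 207, 206, 204, 205, 202, 200, 199, 198, 197, 196, 197, 196, 196, 181, 125, 109, 115, 115, 111]
```

View pics/c7.png

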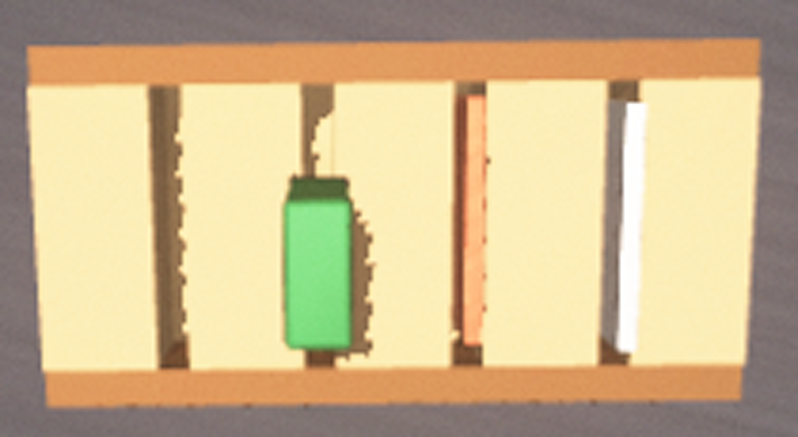

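```bash
python3 - <<'E'
from h import *
s=load('w4'); q=lambda x,y,z: onz(s,235+x/3.8,110+y/3.8,z)
k=q(318,273,116); a=q(166,84,46); b=q(174.5,367,46); print('key',k,'slot',a,b,(a+b)/2,np.linalg.norm(a-b),np.degrees(np.arctan2(*(a-b)[1::-1])))
print('keytop corners',q(286,198,116),q(351,198,116),q(288,348,116),q(350,348,116))
for nm,l in {'key slot':[(318,84),(319,367)],'cu':[(471,84),(469,367)],'al':[(623,82),(614,367)]}.items():
    a2,b2=[q(*p,46) for p in l]; print(nm,(a2+b2)/2,np.degrees(np.arctan2(*(a2-b2)[1::-1])))
E
```

```text
key [517.14258341 283.10664466 116.        ] slot [539.61978468 321.79912064  46.        ] [481.78082316 306.62362182  46.        ] [510.70030392 314.21137123  46.        ] 59.79666574415785 14.7016046082208
keytop corners [528.11797277 291.5237567  116.        ] [530.85632183 280.80292398 116.        ] [503.23247344 284.95852864 116.        ] [505.90656016 274.48965044 116.        ]
key slot [518.53648242 283.53238081  46.        ] 14.50024504182263
cu [526.54703106 252.17073904  46.        ] 15.249516989152626
al [534.5899472  221.49914534  46.        ] 15.165453382417992
```

Consistent (32 mm pitch, 60 mm slot length). Key is at (517.4,283.2), yaw 14.7°. Descend partway and check the alignment.

```bash
python3 tgt.py 517.4 283.2 150 180 0 14.7
```

```text
(array([ 0.1273, -0.0033,  0.4178, -0.    , -0.0015, -0.0018]), np.float64(109.18428611953989), np.float64(0.4125743662314767))
```

```bash
python3 -m jog '[[0.127,-0.003,0.42,0,-0.0015,-0.002],[0.127,-0.003,0.42,0,-0.0015,-0.002],[0.127,-0.003,0.42,0,-0.0015,-0.002],[0.127,-0.003,0.42,0,-0.0015,-0.002],[0.127,-0.003,0.42,0,-0.0015,-0.002]]' 0.5
python3 - <<'E'
from h import *
s=snap('wrist','w5'); print(r.sense()['tool_pos'],r.sense()['tcp_rot'],r.sense()['finger_gap'])
E
python3 tgt.py 517.4 283.2 74 180 0 14.7
```

```text
time: 5.25
tool_pos: [518.1, 284.4, 151.6]
tcp_rot: [-179.9, -0.1, 14.7]
ft_force: [0.3, 0.4, 0.5]
finger_gap: 42.8
[518.44834382 284.86789899 152.34287317] [-179.91450367   -0.20540824   14.76047749] 42.71417283910539
(array([-6.900e-03,  5.900e-03,  3.133e-01, -5.000e-04, -1.100e-03,
        3.000e-04]), np.float64(78.36763801517701), np.float64(0.23060402884739617))
```

View pics/w5.png

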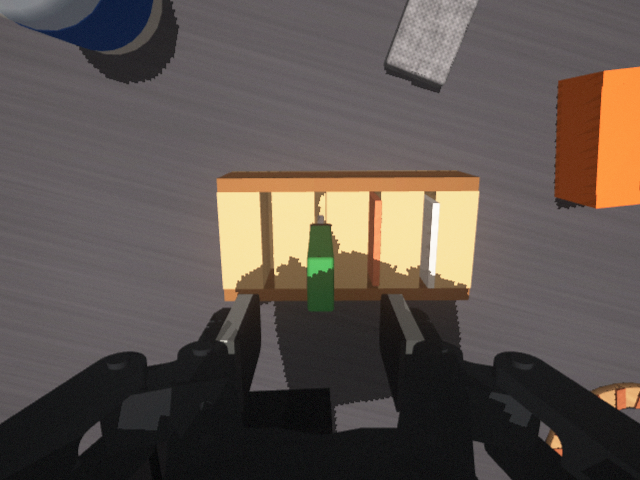

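Key top is at (320,284), centred between the fingers (about 258 and 382). Checking its position again in this view, then down.

```bash
python3 - <<'E'
from h import *
s=load('w5'); 
for y in (265,285,300): 
    p=s['pixels'][y,295:345].astype(int); g=p[:,1]-p[:,0]; w=np.where(g>25)[0]+295; print(y,w.min(),w.max())
for x in (312,320,328):
    p=s['pixels'][210:330,x].astype(int); g=(p[:,1]-p[:,0]); print(x,[(i+210,int(g[i])) for i in range(0,120,4) if g[i]>15])
print(onz(s,320,284,116))
E
```

```text
265 307 333
285 308 332
300 308 332
312 [(230, 20), (234, 21), (238, 23), (242, 23), (246, 25), (250, 25), (254, 27), (258, 80), (262, 97), (266, 99), (270, 98), (274, 74), (278, 27), (282, 27), (286, 29), (290, 31), (294, 32), (298, 33), (302, 32), (306, 33), (310, 34)]
320 [(226, 16), (230, 23), (234, 21), (238, 23), (242, 23), (246, 26), (250, 25), (254, 25), (258, 81), (262, 99), (266, 99), (270, 59), (274, 26), (278, 25), (282, 26), (286, 27), (290, 29), (294, 32), (298, 32), (302, 34), (306, 34), (310, 33)]
328 [(230, 21), (234, 21), (238, 23), (242, 22), (246, 24), (250, 26), (254, 27), (258, 84), (262, 100), (266, 100), (270, 37), (274, 26), (278, 26), (282, 26), (286, 27), (290, 30), (294, 33), (298, 31), (302, 34), (306, 31), (310, 32)]
[517.27394007 283.65416245 116.        ]
```

```bash
python3 -m jog '[[-0.005,0.004,0.12,0,-0.001,0],[-0.005,0.004,0.22,0,-0.001,0],[-0.005,0.004,0.31,0,-0.001,0],[-0.005,0.004,0.31,0,-0.001,0],[-0.005,0.004,0.31,0,-0.001,0]]'; python3 tgt.py 517.3 283.6 74 180 0 14.7
```

```text
time: 5.8
tool_pos: [516.7, 284.0, 73.7]
tcp_rot: [-179.9, 0.1, 14.8]
ft_force: [0.5, 0.0, 1.2]
finger_gap: 42.6
(array([ 0.0019,  0.0022, -0.0014, -0.0004,  0.0005,  0.0006]), np.float64(0.8072360793240466), np.float64(0.1626171374138875))
```

```bash
python3 -m jog '[[0,0,0,0,0,0],[0,0,0,0,0,0],[0,0,0,0,0,0],[0,0,0,0,0,0],[0,0,0,0,0,0],[0,0,0,0,0,0]]' 0 60; python3 - <<'E'
from h import *
s=snap('wrist','w6'); x=r.sense(); print(x['tool_pos'],x['tcp_rot'],x['finger_gap'],x['ft_force'],x['wrist_torque'])
E
```

```text
time: 6.4
tool_pos: [517.1, 284.1, 73.7]
tcp_rot: [-179.9, 0.0, 14.8]
ft_force: [-1.0, -1.1, 6.8]
finger_gap: 11.0
[517.13157014 284.09170238  73.66279866] [-1.79927220e+02  4.85676505e-02  1.47999056e+01] 11.478763988866099 [-0.70154121 -1.37855343  6.72625292] [-0.16848443  0.20927601 -0.01984484]
```

View pics/w6.png

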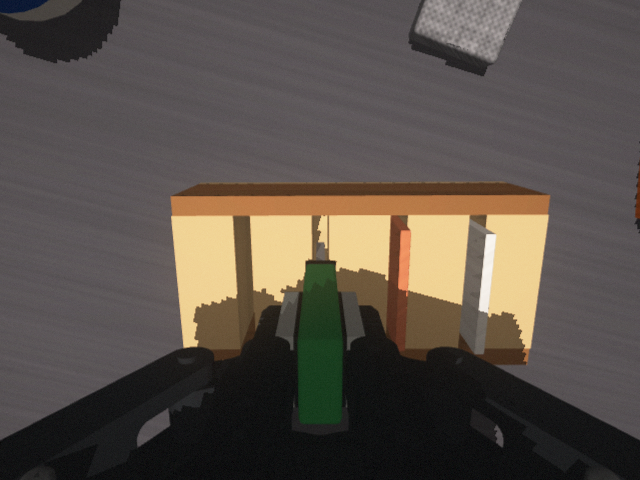

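Key is gripped at 11.5 mm gap, pads flat on the handle. Lift straight up.

```bash
python3 -m jog '[[0,0,-0.04,0,0,0],[0,0,-0.1,0,0,0],[0,0,-0.2,0,0,0],[0,0,-0.4,0,0,0],[0,0,-0.6,0,0,0],[0,0,-0.7,0,0,0],[0,0,-0.7,0,0,0],[0,0,-0.7,0,0,0]]'; python3 - <<'E'
from h import *
s=snap('wrist','w7'); x=r.sense(); print(x['tool_pos'],x['tcp_rot'],x['finger_gap'],x['ft_force'],x['wrist_torque'])
E
```

```text
time: 7.25
tool_pos: [516.8, 283.8, 247.7]
tcp_rot: [-179.9, 0.1, 14.8]
ft_force: [-1.1, 0.3, -2.0]
finger_gap: 11.3
[516.01691424 283.44145305 245.86696985] [-179.95498344    0.28661814   14.80297775] 11.718160317326783 [-0.62913982  0.06249054 -2.14730793] [ 0.01337878 -0.0442473  -0.03101435]
```

View pics/w7.png

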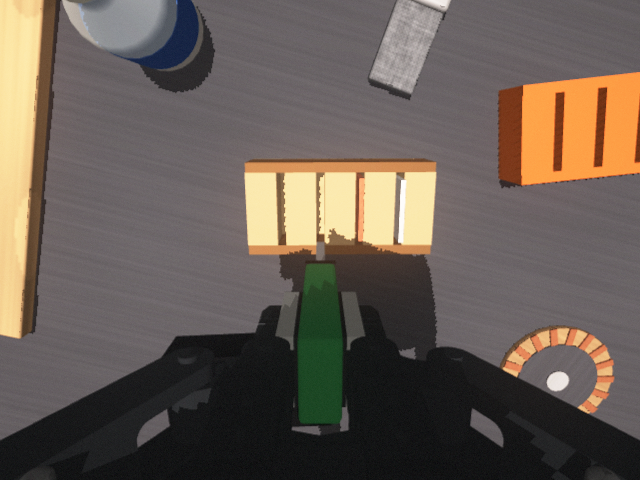

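The key hangs straight with the blade tip at (320,242), as the geometry predicts. Now work out the approach to the hatch.

```bash
cat > fast.py <<'E'
from h import *
YAW=-6.7; TIP=65.7
a=np.radians(YAW); ex=np.array([np.cos(a),np.sin(a),0]); ey=np.array([-np.sin(a),np.cos(a),0]); ez=np.array([0,0,1.])
n=-np.sin(np.radians(35))*ex+np.cos(np.radians(35))*ez; up=np.cos(np.radians(35))*ex+np.sin(np.radians(35))*ez
P=np.array([590.8,-151.8,154.])
def pose(h,th,dl=0,du=0):
    "h tip height above head surface, th angle, dl shift left(ey), du shift up slope"
    d=np.cos(th)*ey+np.sin(th)*up; T=np.eye(4);T[:3,0]=d;T[:3,2]=-n;T[:3,1]=np.cross(-n,d);T[:3,3]=P+n*(h+TIP)+dl*ey+du*up; return T
def rel(T=None):
    "tip in (left,up,height) from P, and angle errors"
    T=Ttool() if T is None else T; tip=T[:3,3]+T[:3,2]*TIP-P
    return np.round([tip@ey,tip@up,tip@n],2), np.round([np.degrees(np.arctan2(T[:3,0]@up,T[:3,0]@ey)),np.degrees(np.arcsin(T[:3,2]@ey)),np.degrees(np.arcsin(T[:3,2]@up))],2)
E
python3 - <<'E'
from fast import *
A=pose(60,0.1); print(A[:3,3],R.from_matrix(A[:3,:3]).as_euler('xyz',degrees=True))
B=A.copy();B[:3,3]=[510,90,320]; T0=Ttool(); print(row(T0,B)); 
E
```

```text
[ 519.19382827 -143.38820809  256.96741197] [145.13471008  -3.28267201  78.60145772]
(array([-0.2224,  0.7417, -0.296 , -0.164 ,  0.1245, -0.3371]), np.float64(207.24744913295467), np.float64(71.09459532380554))
```

```bash
python3 -m jog '[[-0.22,0.74,-0.3,-0.164,0.1245,-0.337],[-0.22,0.74,-0.3,-0.164,0.1245,-0.337],[-0.22,0.74,-0.3,-0.164,0.1245,-0.337],[-0.22,0.74,-0.3,-0.164,0.1245,-0.337],[-0.22,0.74,-0.3,-0.164,0.1245,-0.337],[-0.22,0.74,-0.3,-0.164,0.1245,-0.337],[-0.22,0.74,-0.3,-0.164,0.1245,-0.337],[-0.22,0.74,-0.3,-0.164,0.1245,-0.337],[-0.22,0.74,-0.3,-0.164,0.1245,-0.337],[-0.22,0.74,-0.3,-0.164,0.1245,-0.337]]'; python3 - <<'E'
from fast import *
print(r.sense()['joint_pos']); print(row(Ttool(),pose(60,0.1)))
print(rel())
E
```

```text
time: 8.3
tool_pos: [509.4, 90.4, 318.2]
tcp_rot: [145.3, -3.2, 78.6]
ft_force: [-0.7, 0.2, -1.2]
finger_gap: 11.4
[ 11.69873273 -39.9592301  121.89697373 -11.51162176  65.07901074
  25.88019466]
(array([-9.211e-01,  7.320e-02,  2.862e-01, -9.000e-04,  3.000e-04,
        1.000e-04]), np.float64(241.8289096521908), np.float64(0.16893952890548747))
(array([230.96,   4.68, 131.37]), array([ 5.7 , -0.04, -0.16]))
```

```bash
python3 -m jog '[[-0.92,0.073,0.28,0,0,0],[-0.92,0.073,0.28,0,0,0],[-0.92,0.073,0.28,0,0,0],[-0.92,0.073,0.28,0,0,0],[-0.92,0.073,0.28,0,0,0],[-0.92,0.073,0.28,0,0,0],[-0.92,0.073,0.28,0,0,0]]'; python3 - <<'E'
from fast import *
s=snap('wrist','w8');print(r.sense()['joint_pos']); print(rel())
E
```

```text
time: 9.0
tool_pos: [519.0, -143.8, 259.2]
tcp_rot: [145.3, -3.4, 78.3]
ft_force: [0.6, -0.3, -1.1]
finger_gap: 11.5
[-29.59511584 -37.42678664 126.42984797  15.05425906  59.18775676
 -21.05952284]
(array([ 0.86,  1.79, 62.35]), array([ 5.9 ,  0.04, -0.12]))
```

View pics/w8.png

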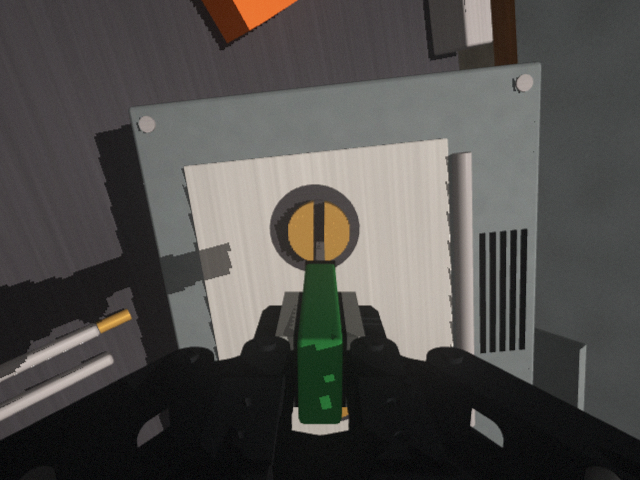

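From here the view runs straight along the slot: slot line at u≈319, head centre near (319,232), blade edge at (320,250). Now measure precisely.

```bash
python3 - <<'E'
from fast import *
s=load('w8'); crop(s,'c8',270,180,370,280,6)
hsv=cv2.cvtColor(s['pixels'],cv2.COLOR_RGB2HSV)
m=cv2.inRange(hsv,(12,90,100),(28,255,255)); m[:, :270]=0;m[:,370:]=0;m[:190]=0;m[258:]=0
p=cv2.findNonZero(m).reshape(-1,2)
h=cv2.convexHull(p.reshape(-1,1,2)); h=h[(h[:,0,1]<250)]; print(cv2.fitEllipse(h))
# slot edges per row
for y in range(204,246,5):
    w=np.where(m[y]>0)[0]; g=np.where(np.diff(w)>3)[0]; print(y,w.min(),w.max(),[(w[i],w[i+1]) for i in g])
(c,ax,an)=cv2.fitEllipse(h)
Q=onplane(s,c[0],c[1],P,n); print('head centre on plane rel',(Q-P)@ey,(Q-P)@up, 'expected px of P',proj(s,P),'size depth',427.1*40/np.mean(ax), (s['extrinsics'][:3,3]-P)@n)
e=[onplane(s,u,v,P,n) for u,v in ((319.5,206),(319.5,240))]; d=e[0]-e[1]; print('slot angle',np.degrees(np.arctan2(d@up,d@ey)))
# blade pixels below
for y in range(240,262,3): print(y,s['pixels'][y,308:333].sum(1).tolist())
E
```

```text
((318.54888916015625, 231.40707397460938), (61.044986724853516, 63.042911529541016), 91.90116882324219)
204 305 332 [(np.int64(313), np.int64(324))]
209 297 340 [(np.int64(313), np.int64(324))]
214 293 344 [(np.int64(313), np.int64(324))]
219 291 346 [(np.int64(313), np.int64(324))]
224 288 349 [(np.int64(313), np.int64(324))]
229 288 349 [(np.int64(313), np.int64(324))]
234 288 349 [(np.int64(313), np.int64(324))]
239 288 349 [(np.int64(313), np.int64(324))]
244 290 347 [(np.int64(313), np.int64(324))]
head centre on plane rel 0.16103753977434695 0.18707651808435194 expected px of P [318.28930917 231.6763084 ] size depth 275.3532010829263 270.2377173520679
slot angle 6.1092809107436565
240 [379, 372, 378, 376, 378, 244, 141, 118, 127, 120, 122, 129, 128, 134, 128, 132, 327, 373, 378, 385, 377, 376, 374, 376, 372]
243 [371, 370, 374, 374, 372, 281, 157, 131, 230, 260, 225, 203, 248, 247, 246, 250, 341, 378, 372, 379, 371, 372, 373, 376, 372]
246 [371, 371, 380, 371, 379, 276, 156, 130, 229, 210, 199, 200, 244, 253, 254, 256, 321, 373, 371, 368, 377, 377, 382, 373, 374]
249 [378, 369, 374, 369, 371, 258, 145, 156, 209, 237, 238, 240, 231, 247, 259, 253, 320, 358, 375, 375, 369, 377, 377, 377, 371]
252 [372, 373, 375, 374, 369, 254, 139, 147, 229, 255, 254, 252, 255, 256, 249, 243, 288, 359, 377, 367, 378, 375, 368, 373, 375]
255 [370, 373, 369, 367, 377, 254, 149, 150, 227, 250, 250, 259, 245, 255, 249, 258, 297, 353, 384, 369, 373, 374, 373, 398, 384]
258 [373, 368, 370, 370, 369, 246, 141, 175, 237, 256, 249, 258, 256, 256, 246, 251, 273, 347, 374, 377, 376, 375, 374, 373, 369]
261 [111, 105, 109, 113, 108, 89, 95, 109, 96, 109, 98, 104, 93, 114, 100, 94, 103, 100, 111, 110, 112, 114, 100, 98, 101]
```

View pics/c8.png

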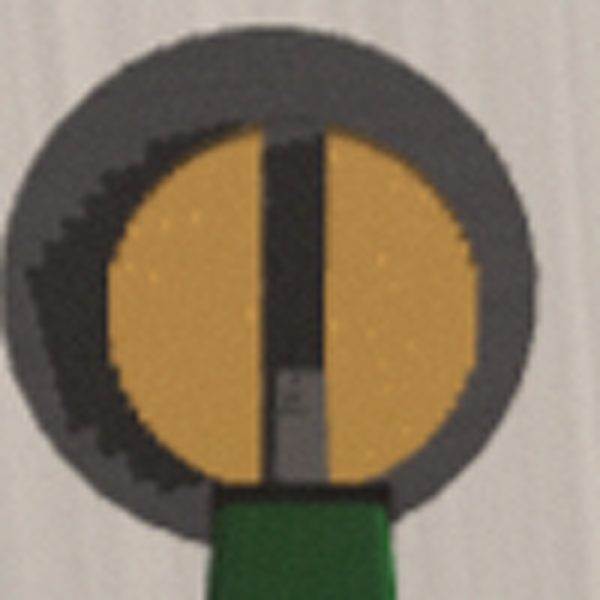

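```bash
python3 - <<'E'
from fast import *
s=load('w8'); TC=np.load('TC.npy'); K=s['intrinsics']
for H in (58,60,62):
    d=np.linalg.solve(K,[318.7,231.4,1]); d=TC[:3,:3]@d; o=TC[:3,3]; print(H,o+d*(TIP+H-o[2])/d[2])
d=TC[:3,:3]@np.linalg.solve(K,[320,242,1]); print('blade front edge at x=11?',o+d*(TIP-o[2])/d[2])
Tn=s['extrinsics']@np.linalg.inv(TC); print('tool from cam', rel(Tn))
E
```

```text
58 [  2.22574591  -0.324347   123.7       ]
60 [  1.75117528  -0.33072083 125.7       ]
62 [  1.27660465  -0.33709466 127.7       ]
blade front edge at x=11? [10.50270688  0.50517362 65.7       ]
tool from cam (array([-1.09,  0.72, 62.24]), array([ 6.03, -0.  , -0.21]))
```

Corrections are small: +1.3 mm along the slot and -0.8 mm across. Advance 50 mm and look again.

```bash
python3 -m jog '[[0.005,-0.003,0.08,0,0,0],[0.005,-0.003,0.16,0,0,0],[0.005,-0.003,0.2,0,0,0],[0.005,-0.003,0.2,0,0,0],[0.005,-0.003,0.2,0,0,0]]'; python3 - <<'E'
from fast import *
s=snap('wrist','w9');print(r.sense()['ft_force']); print(rel()); crop(s,'c9',265,160,375,270,5.4)
TC=np.load('TC.npy');print(rel(s['extrinsics']@np.linalg.inv(TC)))
E
```

```text
time: 9.55
tool_pos: [548.3, -143.5, 220.3]
tcp_rot: [145.1, -3.3, 78.7]
ft_force: [0.3, 0.6, -0.9]
finger_gap: 11.7
[-0.25883127 -0.21788398 -1.51143133]
(array([ 2.88,  3.21, 13.8 ]), array([5.69, 0.04, 0.09]))
(array([ 2.73,  2.44, 13.76]), array([5.67, 0.09, 0.02]))
```

View pics/c9.png

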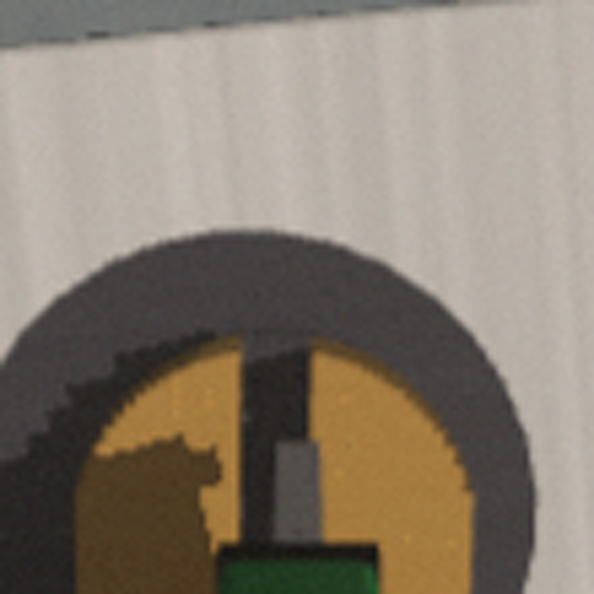

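The blade sits about 2.1 mm to the right of the slot (up the slope) and about 2.5 mm along it. Correct at this height, then re-check.

```bash
python3 -m jog '[[-0.01,-0.0085,0,0,0,0],[-0.01,-0.0085,0,0,0,0],[-0.01,-0.0085,0,0,0,0],[-0.01,-0.0085,0,0,0,0]]'; python3 - <<'E'
from fast import *
s=snap('wrist','w10');print(r.sense()['ft_force'],r.sense()['qd'].round(2)); print(rel()); crop(s,'c10',265,160,375,270,5.4)
TC=np.load('TC.npy');print(rel(s['extrinsics']@np.linalg.inv(TC)))
E
```

```text
time: 10.0
tool_pos: [545.9, -146.9, 218.9]
tcp_rot: [145.1, -3.3, 78.6]
ft_force: [0.8, -0.2, -0.9]
finger_gap: 11.3
[ 0.63918803 -0.92696537 -1.94096829] [ 0.17  0.25  0.08 -0.1   0.   -0.09]
(array([-0.27,  0.19, 13.3 ]), array([ 5.76, -0.01,  0.06]))
(array([-0.99,  0.08, 13.76]), array([ 5.76, -0.  ,  0.06]))
```

View pics/c10.png

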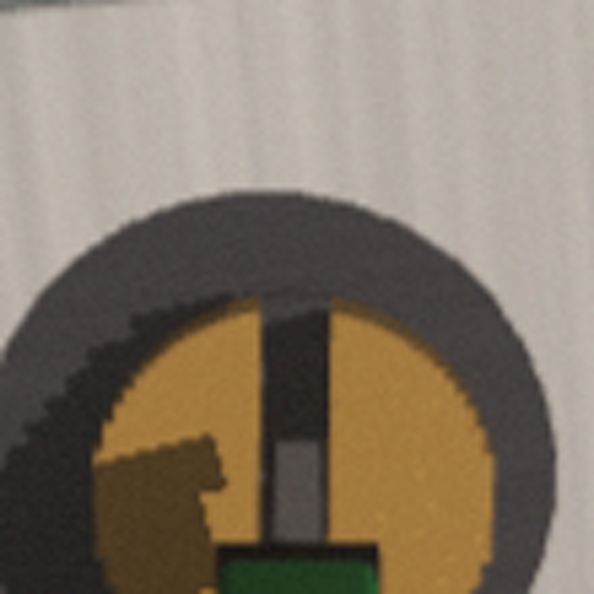

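Now aligned: slot 262–330 and blade 274–323 in the crop. Insert slowly.

```bash
python3 -m jog '[[0.002,-0.0005,0.016,0,0,0],[0.002,-0.0005,0.032,0,0,0],[0.002,-0.0005,0.044,0,0,0],[0.002,-0.0005,0.052,0,0,0],[0.002,-0.0005,0.06,0,0,0],[0.002,-0.0005,0.06,0,0,0],[0.002,-0.0005,0.06,0,0,0]]'; python3 - <<'E'
from fast import *
s=snap('wrist','w11');print(r.sense()['ft_force'],r.sense()['qd'].round(2)); print(rel()); crop(s,'c11',265,160,375,270,5.4)
TC=np.load('TC.npy');print(rel(s['extrinsics']@np.linalg.inv(TC)))
E
```

```text
time: 10.75
tool_pos: [554.5, -147.1, 206.2]
tcp_rot: [145.1, -3.3, 78.6]
ft_force: [-0.7, 0.4, -1.4]
finger_gap: 11.5
[ 0.0824192  -0.23053506 -1.77771481] [-0.1  -0.23  0.01 -0.05 -0.02 -0.03]
(array([ 0.42,  0.03, -1.86]), array([5.75, 0.01, 0.04]))
(array([-0.17, -0.26, -1.57]), array([5.74, 0.03, 0.03]))
```

View pics/c11.png

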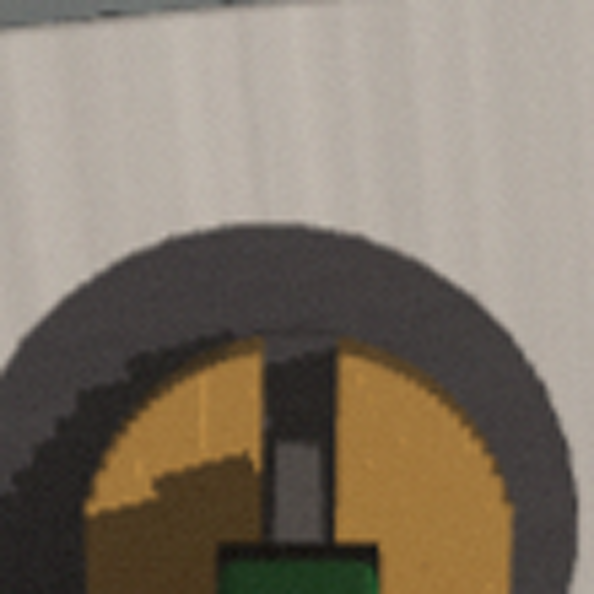

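The blade is centred and just entering, with no force. Creep further down.

```bash
python3 -m jog '[[0,0,0.005,0,0,0],[0,0,0.010,0,0,0],[0,0,0.014,0,0,0],[0,0,0.018,0,0,0],[0,0,0.02,0,0,0],[0,0,0.02,0,0,0],[0,0,0.02,0,0,0]]'; python3 - <<'E'
from fast import *
s=snap('wrist','w12');print(r.sense()['ft_force'],r.sense()['ft_force']@n); print(rel()); crop(s,'c12',265,160,375,270,5.4)
TC=np.load('TC.npy');print(rel(s['extrinsics']@np.linalg.inv(TC)))
E
```

```text
time: 11.5
tool_pos: [557.2, -147.5, 202.9]
tcp_rot: [145.1, -3.3, 78.6]
ft_force: [-11.8, 1.3, 7.9]
finger_gap: 11.4
[-11.75725985   2.28093739   8.58758352] 13.88480818081292
(array([ 0.38,  0.38, -6.18]), array([5.72, 0.  , 0.04]))
(array([-0.27,  0.18, -5.81]), array([5.71, 0.02, 0.03]))
```

View pics/c12.png

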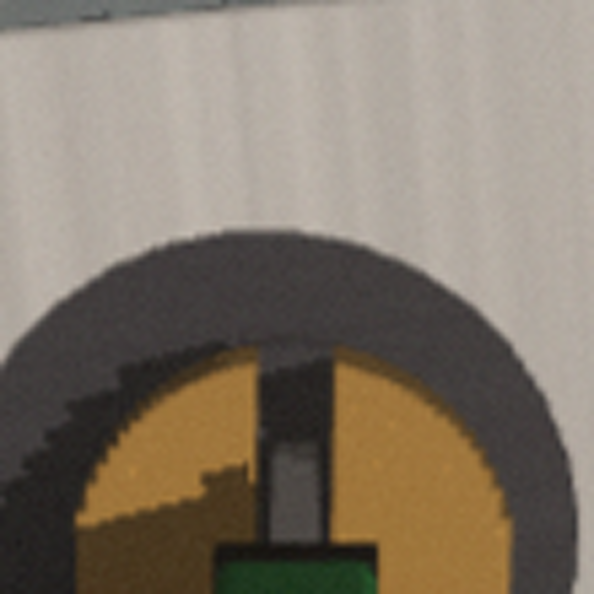

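Contact with the slot floor at about 14 N, blade centred in the slot. I'll ease off slightly and turn clockwise (+ about tool z) in stages, watching force and torque.

```bash
python3 -m jog '[[0,0,-0.0016,0,0,0.01],[0,0,-0.0016,0,0,0.03],[0,0,-0.0016,0,0,0.05],[0,0,-0.0016,0,0,0.075],[0,0,-0.0016,0,0,0.1],[0,0,-0.0016,0,0,0.1]]'; python3 - <<'E'
from fast import *
x=r.sense();print(x['ft_force'],x['ft_force']@n,x['wrist_torque'],x['wrist_torque']@n); print(rel())
E
```

```text
time: 12.15
tool_pos: [557.0, -147.3, 203.0]
tcp_rot: [147.3, -13.5, 63.4]
ft_force: [-7.1, 1.2, 4.4]
finger_gap: 11.4
[-7.14591031  1.15922754  4.35624175] 7.716733494664344 [0.27194237 1.03117723 0.18048033] 0.06193228945515903
(array([ 0.53,  0.23, -6.05]), array([2.388e+01, 2.000e-02, 4.000e-02]))
```

```bash
python3 -m jog '[[0,0,0,0,0,0.025],[0,0,0,0,0,0.05],[0,0,0,0,0,0.075],[0,0,0,0,0,0.1],[0,0,0,0,0,0.125],[0,0,0,0,0,0.15],[0,0,0,0,0,0.175],[0,0,0,0,0,0.2],[0,0,0,0,0,0.2]]'; python3 - <<'E'
from fast import *
s=snap('wrist','w13');x=r.sense();print(x['ft_force'],x['ft_force']@n,x['ft_force']@up,x['ft_force']@ey,x['wrist_torque']@n,x['joint_pos']); print(rel())
E
```

```text
time: 13.05
tool_pos: [557.0, -147.3, 202.9]
tcp_rot: [160.6, -29.8, 28.6]
ft_force: [-8.2, 2.6, 5.2]
finger_gap: 11.1
[-8.79660841  1.44137246  5.94947722] 9.981052107505658 -3.8818226703070504 0.4052220400617816 0.03812159591235216 [-27.36215503 -27.70569504 126.26281063  15.53543704  49.24781394
  32.3156743 ]
(array([ 0.6 ,  0.13, -6.07]), array([5.976e+01, 2.000e-02, 3.000e-02]))
```

View pics/w13.png

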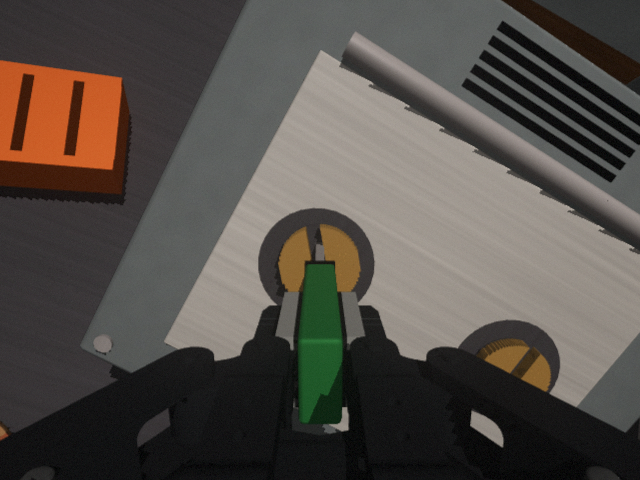

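The fastener is following, its slot lagging the blade by the expected play. Continue towards about 97°.

```bash
python3 -m jog '[[0,0,0,0,0,0.025],[0,0,0,0,0,0.05],[0,0,0,0,0,0.075],[0,0,0,0,0,0.1],[0,0,0,0,0,0.125],[0,0,0,0,0,0.15],[0,0,0,0,0,0.175],[0,0,0,0,0,0.2],[0,0,0,0,0,0.2]]'; python3 - <<'E'
from fast import *
s=snap('wrist','w14');x=r.sense();print(x['ft_force'],x['ft_force']@n,x['ft_force']@up,x['ft_force']@ey,x['wrist_torque']@n,x['joint_pos']); print(rel()); crop(s,'c14',240,160,400,280,5)
E
```

```text
time: 14.0
tool_pos: [557.0, -147.2, 202.9]
tcp_rot: [-175.9, -34.8, -13.9]
ft_force: [-8.2, 2.4, 5.2]
finger_gap: 11.1
[-8.30896897  2.38611882  5.62097887] 9.497395713925348 -3.7638091523348955 1.400409642094429 0.04621597990145203 [-27.35911289 -27.70561457 126.26436536  15.5456636   49.2496136
  68.31399215]
(array([ 0.69,  0.12, -6.08]), array([9.577e+01, 3.000e-02, 3.000e-02]))
```

View pics/w14.png

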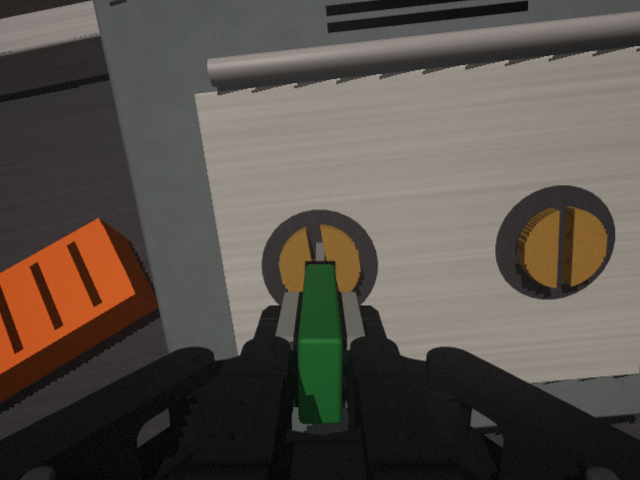

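View pics/c14.png

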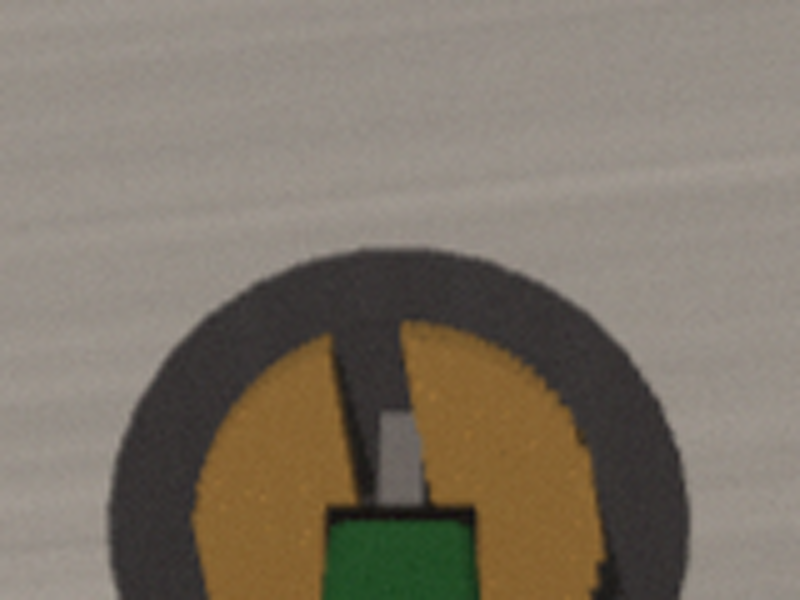

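Slot lags about 8°, so the fastener is at about 88°. Continue in small steps until the torque rises at the stop.

```bash
python3 -m jog '[[0,0,0,0,0,0.006],[0,0,0,0,0,0.012],[0,0,0,0,0,0.012]]'; python3 - <<'E'
from fast import *
x=r.sense();print(x['ft_force']@n,x['ft_force']@up,x['ft_force']@ey,x['wrist_torque']@n); print(rel())
E
python3 -m jog '[[0,0,0,0,0,0.006],[0,0,0,0,0,0.012],[0,0,0,0,0,0.012]]'; python3 - <<'E'
from fast import *
x=r.sense();print(x['ft_force']@n,x['ft_force']@up,x['ft_force']@ey,x['wrist_torque']@n); print(rel())
E
```

```text
time: 14.35
tool_pos: [557.0, -147.2, 202.9]
tcp_rot: [-174.5, -34.6, -16.3]
ft_force: [-8.0, 2.6, 5.1]
finger_gap: 11.4
8.878965084146998 -3.869297458401438 1.6418596620312393 0.03476894176459567
(array([ 0.7 ,  0.11, -6.07]), array([9.792e+01, 3.000e-02, 3.000e-02]))
time: 14.65
tool_pos: [557.0, -147.1, 202.9]
tcp_rot: [-173.0, -34.4, -18.9]
ft_force: [-8.4, 2.2, 5.5]
finger_gap: 11.7
9.454173998721494 -3.834735105117655 1.2070182262810523 0.0645455059642852
(array([ 0.72,  0.11, -6.08]), array([1.0008e+02, 3.0000e-02, 3.0000e-02]))
```

```bash
python3 -m jog '[[0,0,0,0,0,0.006],[0,0,0,0,0,0.012],[0,0,0,0,0,0.012]]'; python3 - <<'E'
from fast import *
s=snap('wrist','w15');x=r.sense();print(x['ft_force']@n,x['ft_force']@up,x['ft_force']@ey,x['wrist_torque']@n,x['wrist_torque']); print(rel()); crop(s,'c15',240,160,400,280,5)
E
```

```text
time: 14.95
tool_pos: [557.0, -147.2, 202.9]
tcp_rot: [-171.5, -34.1, -21.5]
ft_force: [-8.3, 2.3, 4.5]
finger_gap: 11.1
8.782977812343205 -4.08551891660918 2.4196381255039245 0.24697853097867514 [0.37331129 1.09174099 0.47192694]
(array([ 0.74,  0.12, -6.08]), array([1.0219e+02, 3.0000e-02, 3.0000e-02]))
```

View pics/w15.png

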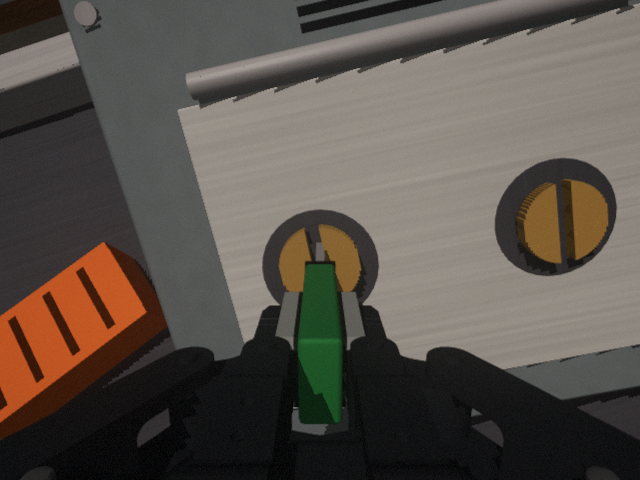

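View pics/c15.png

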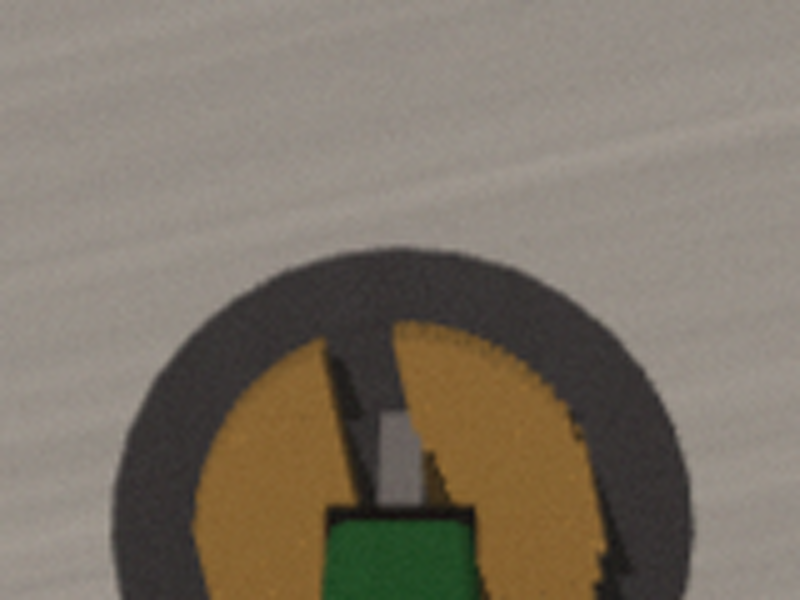

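Torque rose to 0.25 N·m and the slot now lags about 12° at tool angle 102°, so the fastener is at its stop. One more degree to confirm.

```bash
python3 -m jog '[[0,0,0,0,0,0.006],[0,0,0,0,0,0.006]]'; python3 - <<'E'
from fast import *
x=r.sense();print(x['ft_force']@n,x['ft_force']@up,x['ft_force']@ey,x['wrist_torque']@n,x['wrist_torque']); print(rel())
E
```

```text
time: 15.2
tool_pos: [557.0, -147.1, 202.9]
tcp_rot: [-170.8, -34.0, -22.8]
ft_force: [-8.5, 3.4, 4.9]
finger_gap: 11.4
9.050712030322886 -4.453797073543744 2.434365452685402 0.31480092068683974 [0.31090442 1.0585744  0.51403296]
(array([ 0.74,  0.12, -6.07]), array([1.0329e+02, 3.0000e-02, 3.0000e-02]))
```

Confirmed (0.31 N·m and rising). Turn back 12° to centre the blade within its play, then withdraw along the normal.

```bash
python3 -m jog '[[0,0,-0.002,0,0,-0.03],[0,0,-0.003,0,0,-0.067],[0,0,-0.003,0,0,-0.067]]'; python3 - <<'E'
from fast import *
s=snap('wrist','w16');x=r.sense();print(x['ft_force']@n,x['ft_force']@up,x['ft_force']@ey,x['wrist_torque']@n); print(rel()); crop(s,'c16',240,160,400,280,5)
E
```

```text
time: 15.5
tool_pos: [556.7, -147.3, 203.1]
tcp_rot: [-179.2, -35.0, -8.1]
ft_force: [0.6, -0.1, -1.3]
finger_gap: 11.4
-1.3633651262623474 -0.6910089563223891 0.3849585309909707 0.0036949662412396962
(array([ 0.45, -0.04, -5.79]), array([9.138e+01, 1.000e-02, 4.000e-02]))
```

View pics/c16.png

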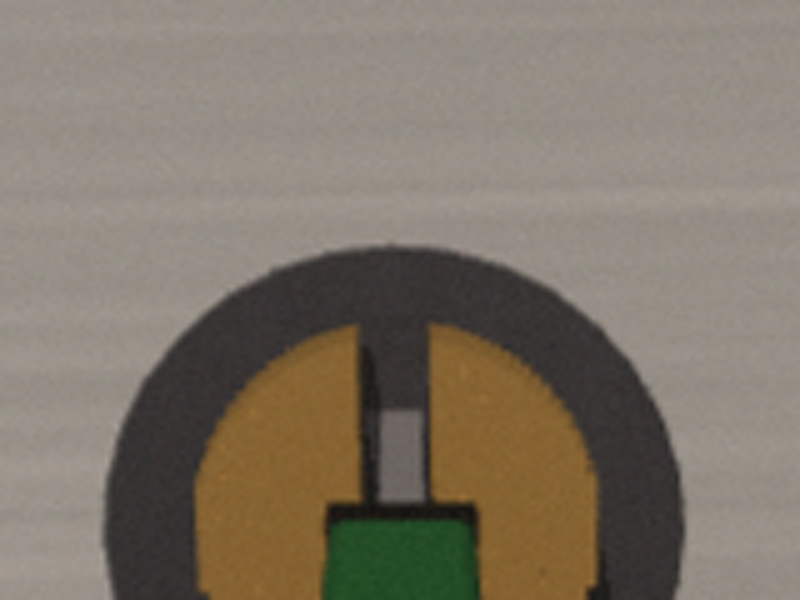

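Fastener locked: its slot is vertical in the image, parallel to the blade at 91°. The blade is free inside and there is no torque. Withdraw.

```bash
python3 -m jog '[[0,-0.001,-0.012,0,0,0],[0,-0.001,-0.024,0,0,0],[0,-0.001,-0.04,0,0,0],[0,-0.001,-0.08,0,0,0],[0,-0.001,-0.16,0,0,0],[0,0,-0.3,0,0,0],[0,0,-0.3,0,0,0],[0,0,-0.3,0,0,0]]'; python3 - <<'E'
from fast import *
s=snap('wrist','w17');x=r.sense();print(x['ft_force'],x['finger_gap'],x['joint_pos']); print(rel())
B=np.eye(4);B[:3,:3]=R.from_euler('xyz',[180,0,14.8],degrees=True).as_matrix();B[:3,3]=[512,50,320]; print(row(Ttool(),B))
E
```

```text
time: 16.35
tool_pos: [514.1, -142.8, 266.4]
tcp_rot: [-179.2, -35.2, -8.2]
ft_force: [0.1, 0.7, -1.9]
finger_gap: 11.3
[ 0.14744076 -0.35545125 -2.49249021] 11.572569801572532 [-30.08975652 -38.89007199 126.88119574  15.2395232   60.08397954
  64.0394249 ]
(array([ 0.24,  0.08, 69.48]), array([ 9.127e+01, -2.000e-02,  9.000e-02]))
(array([ 0.0308, -0.7646, -0.237 ,  0.0346, -0.1931, -0.1225]), np.float64(200.27955928280466), np.float64(41.63326139011276))
```

View pics/w17.png

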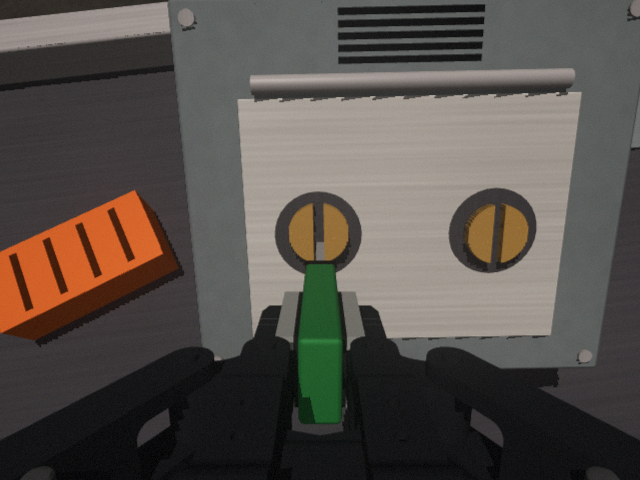

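The left slot (318,232) now lies up and down the slope, like the right one. Back to the rack.

```bash
python3 -m jog '[[0.03,-0.76,-0.237,0.0346,-0.193,-0.1225],[0.03,-0.76,-0.237,0.0346,-0.193,-0.1225],[0.03,-0.76,-0.237,0.0346,-0.193,-0.1225],[0.03,-0.76,-0.237,0.0346,-0.193,-0.1225],[0.03,-0.76,-0.237,0.0346,-0.193,-0.1225],[0.03,-0.76,-0.237,0.0346,-0.193,-0.1225],[0.03,-0.76,-0.237,0.0346,-0.193,-0.1225]]'; python3 tgt.py 517.1 284.0 250 180 0 14.8
```

```text
time: 17.1
tool_pos: [511.7, 49.0, 317.1]
tcp_rot: [-179.9, 0.1, 14.7]
ft_force: [0.4, 0.0, -1.0]
finger_gap: 10.8
(array([ 2.607e-01, -9.033e-01,  2.686e-01, -3.000e-04,  8.000e-04,
       -3.000e-04]), np.float64(244.44240846628435), np.float64(0.16359300354324333))
```

```bash
python3 -m jog '[[0.26,-0.9,0.12,0,0.0008,0],[0.26,-0.9,0.12,0,0.0008,0],[0.26,-0.9,0.12,0,0.0008,0],[0.26,-0.9,0.12,0,0.0008,0],[0.26,-0.9,0.12,0,0.0008,0],[0.26,-0.9,0.26,0,0.0008,0],[0.26,-0.9,0.26,0,0.0008,0],[0.26,-0.9,0.26,0,0.0008,0]]'; python3 tgt.py 517.1 284.0 130 180 0 14.8
```

```text
time: 17.9
tool_pos: [516.2, 281.4, 254.8]
tcp_rot: [-180.0, -0.1, 14.7]
ft_force: [-0.7, 0.2, -1.0]
finger_gap: 11.7
(array([ 5.100e-03, -9.000e-03,  4.992e-01, -1.000e-04, -6.000e-04,
       -7.000e-04]), np.float64(124.81793021404323), np.float64(0.16360366032247114))
```

```bash
python3 -m jog '[[0.005,-0.009,0.2,0,-0.0006,-0.0007],[0.005,-0.009,0.4,0,-0.0006,-0.0007],[0.005,-0.009,0.49,0,-0.0006,-0.0007],[0.005,-0.009,0.49,0,-0.0006,-0.0007],[0.005,-0.009,0.49,0,-0.0006,-0.0007]]'; python3 - <<'E'
from h import *
s=snap('wrist','w18');x=r.sense();print(x['tool_pos'],x['tcp_rot'],(s['extrinsics']@np.linalg.inv(np.load('TC.npy')))[:3,3]); crop(s,'c18',250,150,390,270,5)
E
python3 tgt.py 517.1 284.0 74 180 0 14.8
```

```text
time: 18.4
tool_pos: [519.2, 285.2, 134.9]
tcp_rot: [-179.9, -0.2, 14.8]
ft_force: [0.3, -0.0, -0.3]
finger_gap: 11.3
[519.90827467 285.76283964 136.00519099] [-179.92274369   -0.31687766   14.86096948] [519.04028809 285.11909556 135.43874259]
(array([-0.014 ,  0.0043,  0.2479, -0.0004, -0.0018,  0.0003]), np.float64(62.09378164992952), np.float64(0.3318482999763831))
```

View pics/c18.png

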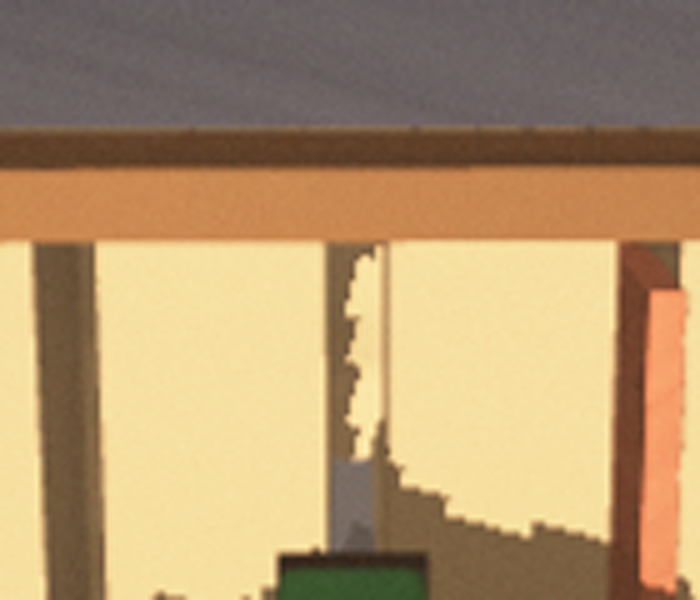

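View pics/w18.png

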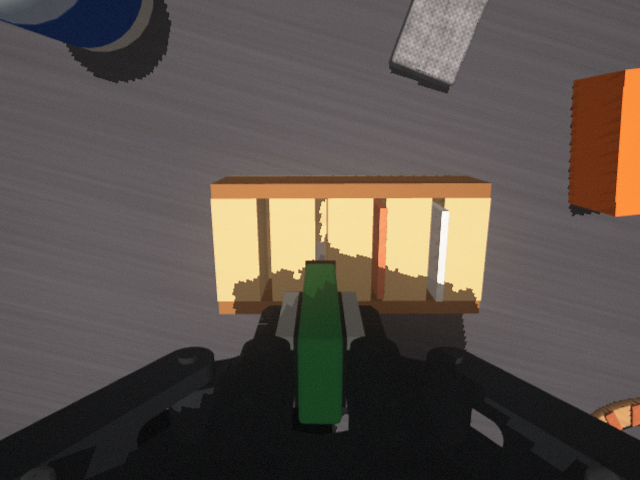

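```bash
python3 -m jog '[[-0.01,0.003,0.03,0,-0.0015,0],[-0.01,0.003,0.06,0,-0.0015,0],[-0.01,0.003,0.06,0,-0.0015,0],[-0.01,0.003,0.06,0,-0.0015,0],[-0.01,0.003,0.06,0,-0.0015,0]]'; python3 - <<'E'
from h import *
s=snap('wrist','w19');x=r.sense();print(x['tool_pos'],x['tcp_rot'],(s['extrinsics']@np.linalg.inv(np.load('TC.npy')))[:3,3]); crop(s,'c19',250,150,390,270,5)
E
```

```text
time: 18.95
tool_pos: [515.6, 284.6, 117.5]
tcp_rot: [-180.0, 0.2, 15.0]
ft_force: [-0.1, 0.9, -1.8]
finger_gap: 11.4
[515.67595166 284.60493807 117.52388137] [-179.96696207    0.23172069   14.96444558] [515.50272147 284.52875753 118.00529697]
```

View pics/c19.png

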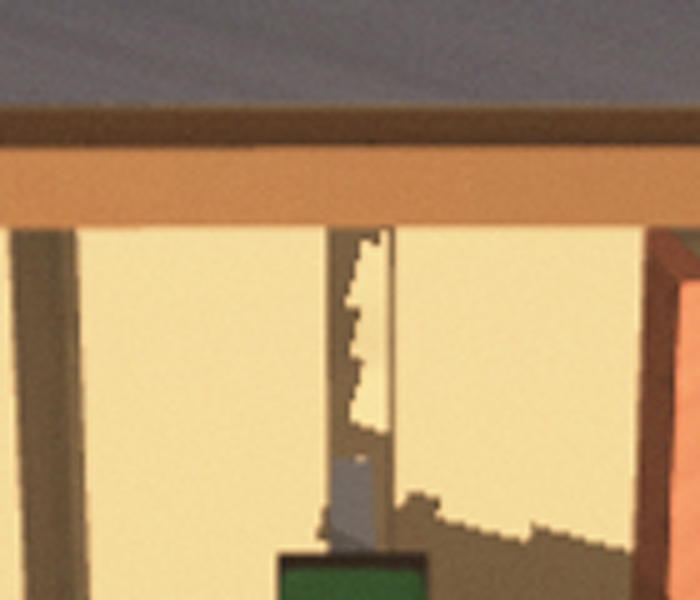

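Blade is 0.8 mm off the slot centre; picking-pose arithmetic agrees. Correct and enter slowly.

```bash
python3 -m jog '[[0.003,0.0035,0,0,-0.001,0.0005],[0.003,0.0035,0.02,0,-0.001,0.0005],[0.003,0.0035,0.04,0,-0.001,0.0005],[0.003,0.0035,0.05,0,-0.001,0.0005],[0.003,0.0035,0.05,0,-0.001,0.0005]]'; python3 - <<'E'
from h import *
s=snap('wrist','w20');x=r.sense();print(x['tool_pos'],x['tcp_rot'],(s['extrinsics']@np.linalg.inv(np.load('TC.npy')))[:3,3],x['ft_force']); crop(s,'c20',250,150,390,270,5)
E
```

```text
time: 19.5
tool_pos: [515.8, 283.5, 103.8]
tcp_rot: [-180.0, 0.5, 14.9]
ft_force: [0.3, -0.3, -1.6]
finger_gap: 11.5
[516.09061281 283.64301071 104.22638263] [-179.97862155    0.48603608   14.86917776] [515.72099692 283.48610462 104.3116533 ] [ 0.12880818  0.06637186 -0.2586104 ]
```

View pics/c20.png

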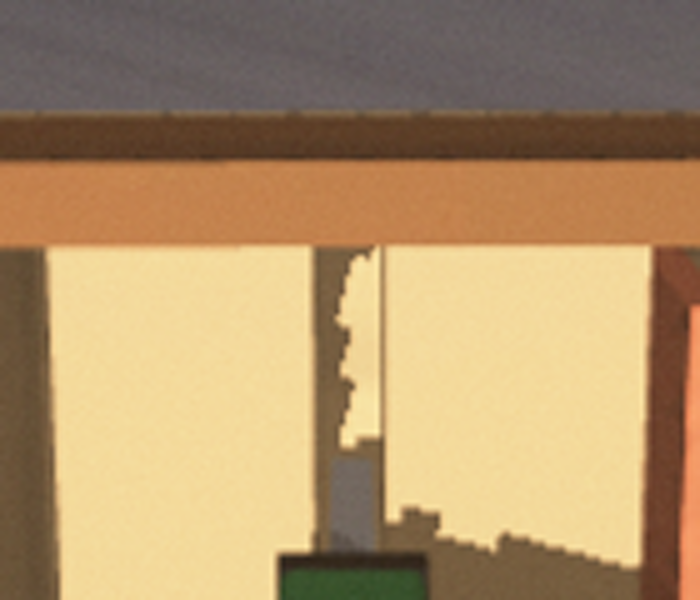

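The blade has entered, 0.4 mm off centre with clearance both sides. Level the 0.5° pitch and lower.

```bash
python3 -m jog '[[0,-0.0015,0.02,0,0.0027,0],[0,-0.0015,0.04,0,0.0027,0],[0,-0.0015,0.06,0,0.0027,0],[0,-0.0015,0.08,0,0.0027,0],[0,-0.0015,0.1,0,0.0027,0],[0,-0.0015,0.108,0,0.0027,0],[0,-0.0015,0.108,0,0.0027,0],[0,-0.0015,0.108,0,0.0027,0]]'; python3 - <<'E'
from h import *
x=r.sense();print(x['tool_pos'],x['tcp_rot'],x['ft_force'],x['wrist_torque'])
E
```

```text
time: 20.35
tool_pos: [516.3, 284.2, 77.9]
tcp_rot: [-180.0, -0.1, 14.9]
ft_force: [-0.3, 0.1, -1.6]
finger_gap: 11.5
[516.25580663 284.15721435  77.88740183] [-1.79968953e+02 -6.30737846e-02  1.48662871e+01] [-0.3139756   0.08788517 -1.57770137] [-0.01465818 -0.03117718 -0.03378557]
```

```bash
python3 -m jog '[[0,0,0.004,0,0,0],[0,0,0.008,0,0,0],[0,0,0.012,0,0,0],[0,0,0.014,0,0,0],[0,0,0.014,0,0,0]]'; python3 - <<'E'
from h import *
x=r.sense();print(x['tool_pos'],x['tcp_rot'],x['ft_force'],x['wrist_torque'])
E
```

```text
time: 20.85
tool_pos: [516.1, 284.1, 74.2]
tcp_rot: [-180.0, -0.0, 14.9]
ft_force: [-0.4, 0.2, -2.0]
finger_gap: 11.8
[516.07670034 284.06555879  74.16518807] [-1.79973203e+02 -4.53407623e-02  1.48652657e+01] [-0.36229742  0.21046822 -2.00313863] [0.01899808 0.01483371 0.01278292]
```

```bash
python3 -m jog '[[0,0,0.002,0,0,0],[0,0,0.004,0,0,0],[0,0,0.004,0,0,0]]'; python3 -m jog '[[0,0,0.002,0,0,0],[0,0,0.003,0,0,0],[0,0,0.003,0,0,0]]'
```

```text
time: 21.15
tool_pos: [516.3, 284.2, 73.8]
tcp_rot: [-180.0, -0.1, 14.9]
ft_force: [-1.0, -1.2, 3.0]
finger_gap: 11.2
time: 21.45
tool_pos: [516.4, 284.2, 73.7]
tcp_rot: [-180.0, -0.1, 14.9]
ft_force: [-4.9, -1.7, 9.6]
finger_gap: 11.3
```

Shoulder contact at 73.7 mm, the same height as at picking. Ease off and open.

```bash
python3 -m jog '[[0,0,-0.0012,0,0,0],[0,0,-0.0012,0,0,0]]' - 20; python3 -m jog '[[0,0,0,0,0,0],[0,0,0,0,0,0],[0,0,0,0,0,0],[0,0,0,0,0,0],[0,0,0,0,0,0],[0,0,0,0,0,0]]' 0.5; python3 - <<'E'
from h import *
s=snap('wrist','w21'); print(r.sense()['ft_force'])
E
```

```text
time: 21.65
tool_pos: [516.3, 284.2, 73.7]
tcp_rot: [-180.0, -0.1, 14.9]
ft_force: [-3.6, -2.0, 7.0]
finger_gap: 11.2
time: 22.25
tool_pos: [516.1, 284.1, 72.8]
tcp_rot: [-180.0, -0.1, 14.9]
ft_force: [0.2, -0.5, 0.0]
finger_gap: 42.6
[-0.38451938  0.29646335 -0.26857553]
```

View pics/w21.png

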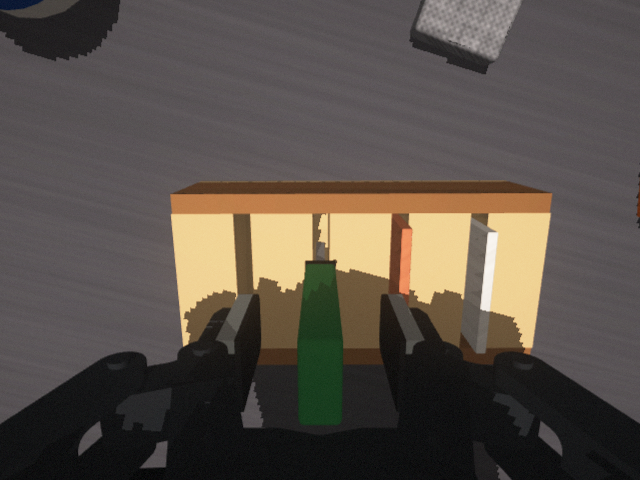

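Key stands free and centred between the pads. Rise straight up and check.

```bash
python3 -m jog '[[0,0,-0.05,0,0,0],[0,0,-0.12,0,0,0],[0,0,-0.3,0,0,0],[0,0,-0.5,0,0,0],[0,0,-0.7,0,0,0],[-0.1,0,-0.72,0,0,0],[-0.13,0,-0.72,0,0,0],[-0.13,0,-0.72,0,0,0],[-0.13,0,-0.72,0,0,0]]'; python3 - <<'E'
from h import *
s=snap('wrist','w22'); crop(s,'c22',200,90,460,240,3); t=snap('scene','scene9'); snap('top','top9'); crop(t,'c23',360,200,450,280,8); crop(t,'c24',170,230,320,340,5)
print(r.sense()['tool_pos'])
E
```

```text
time: 23.2
tool_pos: [484.1, 275.4, 251.3]
tcp_rot: [-180.0, 0.1, 14.9]
ft_force: [-0.3, -0.7, -0.2]
finger_gap: 42.8
[484.40721649 275.41399031 251.2666384 ]
```

View pics/w22.png

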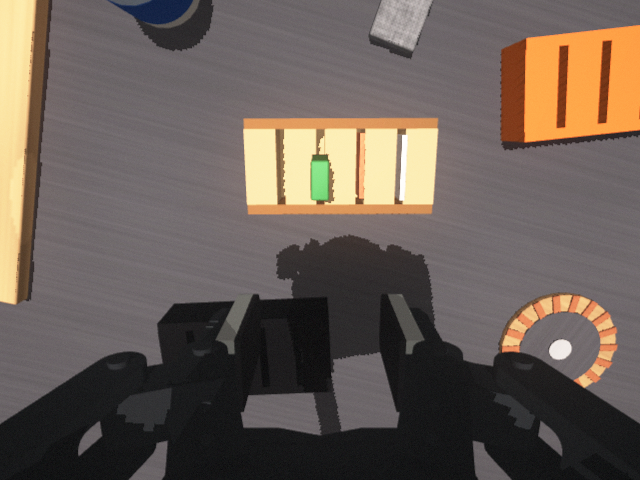

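View pics/c23.png

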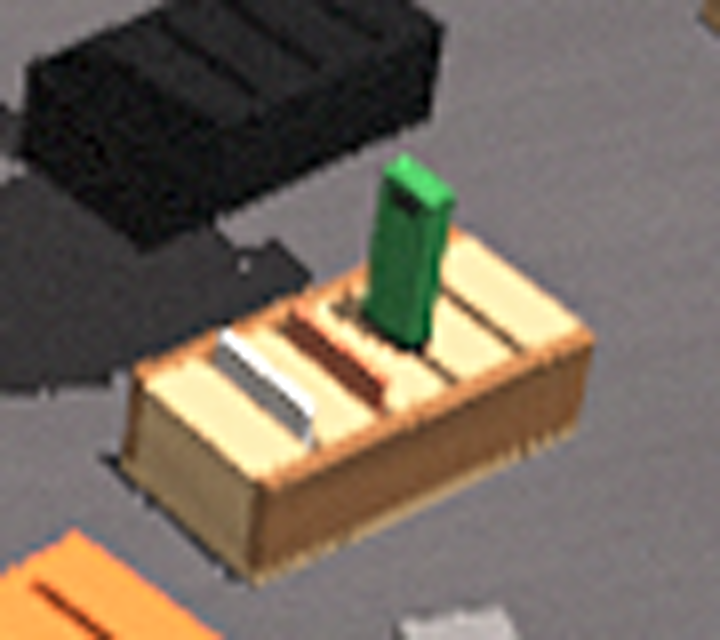

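View pics/top9.png

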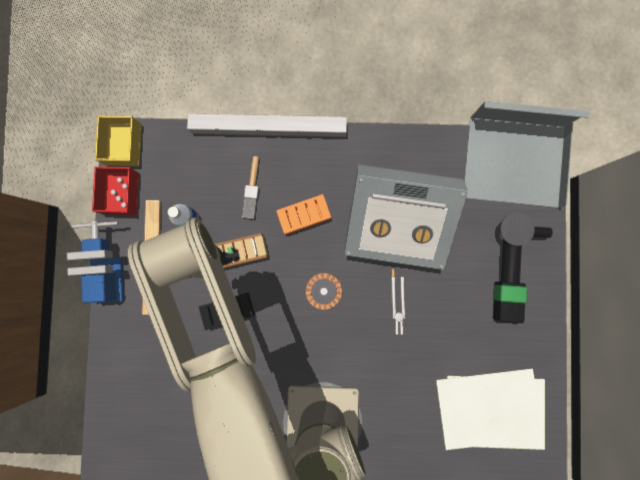

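The key is upright with its shoulder on the rims, exactly as at the start (top at (319,180)), and the other objects are unmoved. Last check is on the hatch.

```bash
python3 - <<'E'
from h import *
crop(load('top9'),'c25',362,212,442,252,10)
E
```

```text
(no output)
```

View pics/c25.png

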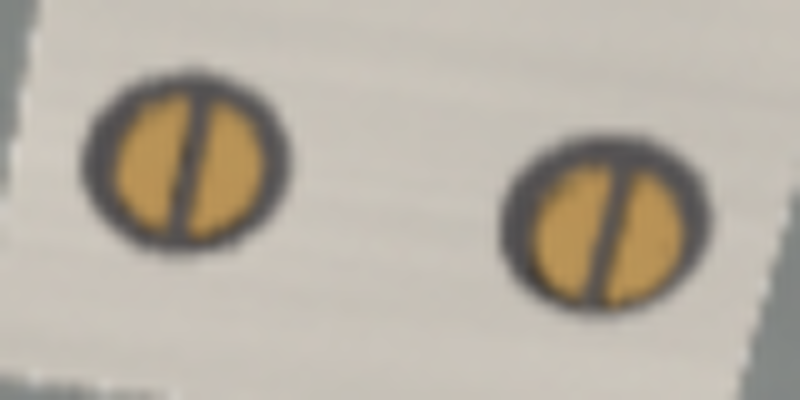

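Both slots are parallel, up and down the slope. Handing in.

```bash
python3 -c "
from bench import r
print(r.hand_in(), r.sense()['time'])"
```

```text
the job is handed in; nothing more can be done
the job is handed in; nothing more can be done
```

I turned the left fastener clockwise to its stop with the green key, then stood the key back in its own slot in the plywood rack, let go and handed in at about 23 s.

- **Turning:** torque rose from about 0.06 to 0.31 N·m at the stop, while the push on the slot floor stayed around 8–10 N. First contact was about 14 N.
- **Fastener:** the last top view shows its slot parallel to the locked one.
- **Key:** it was seated at a tool height of 73.7 mm, the same as when picked up, and it stands upright on the rims. The gripper is about 180 mm above that and touching nothing.
- **Everything else:** nothing else looks moved, though the arm hides part of the batten and the black rack in the last top view.

Two things disagreed:
- The blade met the slot floor at about 6 mm measured depth, where 8 mm was expected. I put this down to camera and height error, because the blade was visibly inside the slot and turned the fastener.
- The top camera placed the rack about 3 mm away from where the wrist camera did. I used the wrist camera.

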